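# Load the reagent cartridge into the analyser and start it

## Robot

A 6-joint arm with a two-finger parallel gripper is mounted at the origin on the work surface. World frame = base frame: x ahead of the robot, y to its left, z up, the work surface at z = 0. Lengths are in mm, angles in rad, forces in N, time in s.
With the tool pointing down it reaches from about 350 to 875 mm from the base axis. Payload 4.2 kg.
Tool frame: the origin (TCP) lies on the mounting face of the last link; the fingertips stand 173 mm ahead of it and the grasp point (between the pads) lies 155 mm ahead of it; z points along the fingers, y is the line along which they close (so a half turn about z gives the same grasp; the last joint's range is limited). The gripper opens to 85 mm and grips with 20 to 120 N. Pads are 22 mm wide; open, the fingers measure 114 mm over their backs; the gripper's body (76 mm by 85 mm) begins 54 mm behind the grasp point. The pads swing forward as they close: fully open they stand 13 mm farther back than shut.
Start: joints at [-1.012, 0.385, 0.008, 0, -1.194, -0.259], TCP at [184.597, -597.096, 404.712] pointing down, gripper open.
Joint ranges: [-3.14, 3.14], [-1.21, 2.06], [-1.07, 1.41], [-3.16, 2.05], [-2.99, -0.16], [-3.1, 3.1]. Speed limits (rad/s): [2.79, 2.79, 3.14, 3.14, 3.14, 3.14].

## Interface

Orientations are given as a unit quaternion [x, y, z, w].
In Python, from bench import arm gives the robot as it stands. The module is installed in compiled form; this text tells all that it offers.
- The arm moves only by the tool move_arm, never from a script. Its arguments are lists of equal length, an entry for each row: "fingers": the finger opening in mm, from 0 to 85.4; "travel": the shift along the tool's x, y, z in mm, a list of three; "dr": the turn, a rotation vector about the tool's x, y, z in rad, a list of three. A call has 1 to 10 rows; each row is the pose to reach, as a shift and turn from the pose commanded when the call began, along the tool's axes at that moment; what a row does not reach only later rows make up. A row lasts 1/10 s, in which the tool goes at most 50 mm and 8.59 degrees, less where a joint would pass 70% of its speed; a pose out of reach is approached as far as the arm can. A call with a gripper value outside its range is refused whole. The fingers move at their own pace and stop on an object; the grip force is fixed at half the most. Time passes only in rows, so rows that repeat a pose let the fingers close. It gives the time, the measured TCP pose, the force, the opening and the grip force at its end, in the units of the state.
- arm.read_state(): the state, without advancing time (a new reading comes with each control period).
- arm.get_image(name): name is "scene" or "top" or "wrist"; returns the picture (384x512x3 uint8, red, green, blue); there is no depth.
- arm.camera_model(name): a dict with "intrinsics" (3x3 intrinsics, pixels), "pose" (4x4, takes a point from camera to world coordinates). Camera axes: x right, y up, looking along -z (the intrinsics and any distortion apply to the point x, -y, -z); pixel columns grow to the right and rows downward; lengths in mm; the calibration is good to about 2 mm. A picture is of the moment at which its call begins: read the wrist's pose just before it. camera_model takes no time and is no camera call; for the wrist camera it gives the pose at the moment of the call.
- arm.job_done(): hands the job in; it is judged then, once.
The state is a dict: "clock": time; "joints": joint angles; "joint_vel": joint speeds; "joint_efforts": joint torques, N m; "position": TCP position; "ee_rot": TCP orientation; "contact_force": force on the tool from outside, world axes, zero at the start; "wrist_torque": the same for the moment, N m; "gripper_width": finger opening in mm; "grasp_force": force on a finger pad.
Only numpy, scipy, OpenCV 4.12 (cv2) and the standard library are available. Lean on these libraries where they do the work, as an engineer would, in place of code of your own. Each camera call takes 0.05 s, during which the arm holds its last target. There are 200 camera calls.

## Task

Load the blue reagent cartridge into the bay on the analyser's sloping deck, blue-banded end uppermost on the slope, and press it fully home against the stiff lift plate until its top is flush with the deck all round; do not drop it. Then press the green start button right down and let go, leaving the cartridge home. Leave the orange cartridge, the two brown bottles and the tip box where they are.

Things in the scene. Friction and masses are not known exactly. Their poses are not given: they have to be found in the camera images.
- cart_blue: the blue reagent cartridge: white block 100 (x) x 76 (y) x 26 mm high, 0.3 kg, with its blue grip rib 60 (x) x 16 (y) mm standing 34 mm tall on the middle of its top. The blue band crosses its top at the +x end. Origin: centre of the underside; z up through the rib. It starts lying flat on the bench
- cart_blue_end (a point): middle of the top edge of the blue cartridge's blue-banded (+x) end face: 50 mm along its +x from its centre, 26 mm above its underside
- analyser: white instrument, 232 (x) x 276 (y) mm, 45 mm high in front, 159 mm at the back, fixed for the run; flat deck sloping up 30 degrees towards the back, with the bay and the button in it. Origin: under its centre, on the bench; +x to its back
- bay: cartridge recess in the analyser's deck. Origin: centre of its mouth, level with the deck surface, 100 mm above the bench. x: up the slope; y: level, to the left; z: out of the deck, 30 degrees from vertical. 104 (x) x 80 (y) mm, 26 mm deep with the lift plate down, mouth flared 5 mm all round at 45 degrees. The deck spans x -110 to 110, y -160 to 100 mm
- lift (a joint): the bay's steel lift plate (66 x 70 mm), a slide square to the deck: 0 = raised, its top 16 mm below the deck so that a cartridge stands 10 mm proud; 0.010 = pushed down level with the 26 mm deep ledges, cartridge flush. It stays where it is left and takes about 9 N to move (less the cartridge's weight)
- start (a joint): travel of the start button: 0 = out, 0.006 = fully in; sprung, about 5 N; pressed square to the deck
- start_top (a point): centre of the top face of the green start button (32 mm across) on the sloping deck, to the right of the bay (bay frame y = -105 mm)
- cart_orange: the orange reagent cartridge: white block 100 (x) x 76 (y) x 26 mm high, 0.3 kg, with its orange grip rib 60 (x) x 16 (y) mm standing 34 mm tall on the middle of its top. The orange band crosses its top at the +x end. Origin: centre of the underside; z up through the rib. It starts lying flat on the bench. Not to be moved
- bottle0: brown bottle with black cap, 42 mm across, 85 mm high, standing; origin centre of the underside. Not to be moved
- bottle1: a second brown bottle like it. Not to be moved
- tip_box: closed blue pipette-tip box with clear lid, 117 x 82 x 64 mm; origin centre of the underside. Not to be moved
Mind the look-alikes: they are no part of the job. Leave any black or pink look-alike of the cart_blue alone.

How it is judged:
By the outcome, as a careful person would: the job done as asked, in the order asked, and still so for the second after the job is handed in, with the robot touching nothing.
It also fails if it takes over 45 s, if anything falls off the work surface, if the arm or the gripper's body presses on something with over 40 N, if the wrist force passes 120 N, or if a joint passes its speed limit or range.

## Working session

There is one attempt and no reset: what is moved stays moved. The work goes in short steps, Python scripts to look and compute and a tool call to move; the robot and the scene stay as the last step left them, time stands still between calls to the robot, and variables do not carry over. Pictures are saved under pics/ and viewed, at most 10 in all, crops included, and the job is handed in when it is done.

Besides the shell and the picture viewer there is one more tool, called after "Call:" as name(argument=value, ...), one argument or row to a line, values as JSON. move_arm: Moves the arm, as the interface text tells. Its arguments: {"type":"object","properties":{"fingers":{"type":"array","items":{"type":"number"}},"travel":{"type":"array","items":{"type":"array","items":{"type":"number"}}},"dr":{"type":"array","items":{"type":"array","items":{"type":"number"}}}},"required":["fingers","travel","dr"]}

```bash
mkdir -p pics
python3 - <<'E'
from bench import arm
import cv2,numpy as np
for n in ("scene","top"):
    im=arm.get_image(n); cv2.imwrite(f"pics/{n}0.png",im[:,:,::-1]); m=arm.camera_model(n)
    print(n,np.round(m["intrinsics"],1).tolist(),np.round(m["pose"],3).tolist(),[k for k in m])
s=arm.read_state();print(s)
a=cv2.imread("pics/scene0.png");b=cv2.imread("pics/top0.png")
E
```

```text
scene [[474.5, 0.0, 258.1], [0.0, 474.5, 189.7], [0.0, 0.0, 1.0]] [[0.385, -0.673, 0.632, 1365.93], [0.923, 0.27, -0.276, -433.376], [0.015, 0.689, 0.725, 1049.49], [0.0, 0.0, 0.0, 1.0]] ['intrinsics', 'pose']
top [[391.8, 0.0, 254.2], [0.0, 391.8, 188.3], [0.0, 0.0, 1.0]] [[0.014, 0.988, -0.155, 368.326], [-1.0, 0.014, -0.002, -60.498], [0.0, 0.155, 0.988, 1006.733], [0.0, 0.0, 0.0, 1.0]] ['intrinsics', 'pose']
{'clock': 0.1, 'joints': array([-1.01242926e+00,  3.85467450e-01,  6.75708795e-03, -4.28751820e-04,
       -1.19397611e+00, -2.58628281e-01]), 'joint_vel': array([-1.32867851e-04, -2.26500942e-03,  3.71729806e-03, -1.02783781e-04,
        6.53708648e-05,  8.22135400e-04]), 'joint_efforts': array([-1.10580113e-03, -3.93317592e+01,  1.88929635e+01,  4.19795975e+00,
       -2.58240128e-03,  5.42321345e-06]), 'position': array([ 184.53912053, -596.94379229,  403.73681974]), 'ee_rot': array([-1.49230736e-01,  9.88801929e-01,  9.46464626e-04, -1.92547717e-04]), 'contact_force': array([-0.49224777,  0.59387769, -0.03286905]), 'wrist_torque': array([0.03202584, 0.04359849, 0.06069291]), 'grasp_force': 0.0, 'gripper_width': 85.44582887004523}
```

View pics/top0.png

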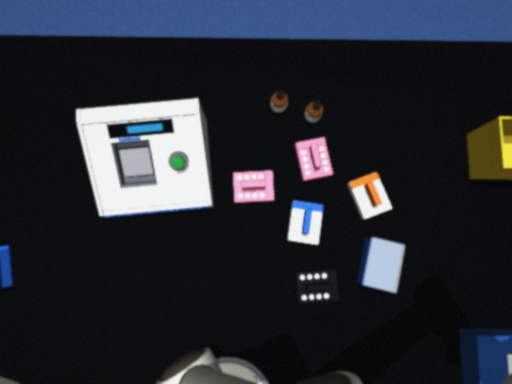

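View pics/scene0.png

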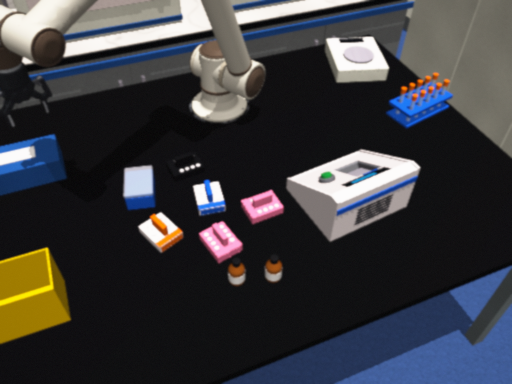

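The top view shows the blue cartridge near (306,222) with its band up-image, that is towards +x. The analyser bay is near (135,163) and the green button at (178,161). The scene view shows the analyser's high back facing away from the robot. I'll get coarse positions first, then refine with the wrist camera.

```bash
cat > h.py <<'E'
from bench import arm
import cv2,numpy as np
from scipy.spatial.transform import Rotation as Ro
def ray(m,uv):
    K,P=np.array(m["intrinsics"]),np.array(m["pose"])
    d=np.linalg.inv(K)@np.c_[np.atleast_2d(uv),np.ones(len(np.atleast_2d(uv)))].T
    d=P[:3,:3]@(d*np.array([[1],[-1],[-1]])); return P[:3,3],(d/np.linalg.norm(d,axis=0)).T
def onplane(m,uv,n=(0,0,1),p=(0,0,0)):
    o,d=ray(m,uv); n=np.array(n); return o+d*((np.array(p)-o)@n/(d@n))[:,None]
def tri(m1,u1,m2,u2):
    o1,d1=ray(m1,u1);o2,d2=ray(m2,u2);A=np.zeros((3,3));b=np.zeros(3);
    for o,d in((o1,d1[0]),(o2,d2[0])):
        M=np.eye(3)-np.outer(d,d);A+=M;b+=M@o
    return np.linalg.solve(A,b)
def hsv(im): return cv2.cvtColor(im,cv2.COLOR_RGB2HSV)
def blobs(mask,amin=20):
    n,l,st,c=cv2.connectedComponentsWithStats(mask.astype(np.uint8));
    return [(c[i],st[i],l==i) for i in range(1,n) if st[i,4]>=amin]
def project(m,p):
    K,P=np.array(m["intrinsics"]),np.array(m["pose"]); q=(np.atleast_2d(p)-P[:3,3])@P[:3,:3]*[1,-1,-1]
    q=q@K.T; return q[:,:2]/q[:,2:]
def shift(p,R=None):
    "target TCP pos p, Rotation R -> travel, dr in present tool axes"
    s=arm.read_state();R0=Ro.from_quat(s["ee_rot"])
    return np.round(R0.inv().apply(np.array(p)-s["position"]),1), (np.round((R0.inv()*R).as_rotvec(),3) if R is not None else None)
E
python3 - <<'E'
from h import *
c={}
for n in("scene","top"):
    im=cv2.imread(f"pics/{n}0.png")[:,:,::-1];H=hsv(np.ascontiguousarray(im));m=arm.camera_model(n)
    g=(abs(H[...,0].astype(int)-65)<15)&(H[...,1]>120)&(H[...,2]>60)
    b=(abs(H[...,0].astype(int)-110)<12)&(H[...,1]>140)&(H[...,2]>110)
    print(n,"green",[(x[0].round(1),x[1][4]) for x in blobs(g,10)])
    print("blue",[(x[0].round(1),x[1]) for x in blobs(b,20)])
    c[n]=(m,max(blobs(g,10),key=lambda x:x[1][4])[0])
print("btn",tri(*c["scene"],*c["top"]))
m=c["top"][0]
print("cart centre guess",onplane(m,[(306,222)],p=(0,0,26)),"rib ends",onplane(m,[(307,206),(304,235)],p=(0,0,60)))
print("bay guess",onplane(m,[(135,163)],p=(0,0,100)))
print("wristcam rel", np.round(np.linalg.inv(np.r_[np.c_[Ro.from_quat(arm.read_state()["ee_rot"]).as_matrix(),arm.read_state()["position"]],[[0,0,0,1]]])@arm.camera_model("wrist")["pose"],3), arm.camera_model("wrist")["intrinsics"])
im=cv2.imread("pics/top0.png")[80:300,60:420]; cv2.imwrite("pics/crop.png",cv2.resize(im,(792,484),interpolation=cv2.INTER_CUBIC))
E
```

```text
scene green [(array([326.1, 174.9]), np.int32(43))]
blue [(array([325.6,  18.5]), array([243,   2, 170,  34, 395], dtype=int32)), (array([400.6,  43.7]), array([397,  31,   8,  27,  54], dtype=int32)), (array([116.8,  59. ]), array([ 29,  41, 176,  36, 444], dtype=int32)), (array([418. , 107.5]), array([ 387,   89,   66,   39, 1241], dtype=int32)), (array([ 25.7, 143.1]), array([  0, 134,  56,  19, 325], dtype=int32)), (array([ 21.7, 165.1]), array([  0, 152,  46,  24, 416], dtype=int32)), (array([365.5, 175.7]), array([351, 168,  26,  15,  94], dtype=int32)), (array([376.2, 195.3]), array([337, 176,  81,  39, 355], dtype=int32)), (array([209.8, 197.4]), array([198, 179,  28,  30, 206], dtype=int32)), (array([140. , 201.8]), array([125, 195,  29,  14, 310], dtype=int32)), (array([212.1, 210.3]), array([201, 207,  23,   8,  85], dtype=int32)), (array([477.4, 292.4]), array([ 450,  266,   62,   55, 1255], dtype=int32)), (array([448.2, 361. ]), array([ 334,  306,  178,   78, 6252], dtype=int32))]
top green [(array([177.4, 161.9]), np.int32(134))]
blue [(array([263. ,  18.5]), array([   
[... 378 characters left out ...]
18,   2,  20], dtype=int32)), (array([  5.1, 265.8]), array([  0, 245,  12,  42, 391], dtype=int32)), (array([502.3, 338. ]), array([495, 336,  17,   6,  77], dtype=int32))]
btn [568.65969263 121.5914605  114.32799929]
cart centre guess [[ 439.12028584 -189.37083167   26.        ]] rib ends [[ 475.52771958 -187.58634417   60.        ]
 [ 405.41193564 -179.89630167   60.        ]]
bay guess [[567.60028683 224.14399118 100.        ]]
wristcam rel [[ 0.     0.957  0.291 75.119]
 [ 1.    -0.    -0.     0.921]
 [-0.     0.291 -0.957 32.445]
 [ 0.     0.     0.     1.   ]] [[285.92748854   0.         256.16451568]
 [  0.         285.92748854 196.89772144]
 [  0.           0.           1.        ]]
```

View pics/crop.png

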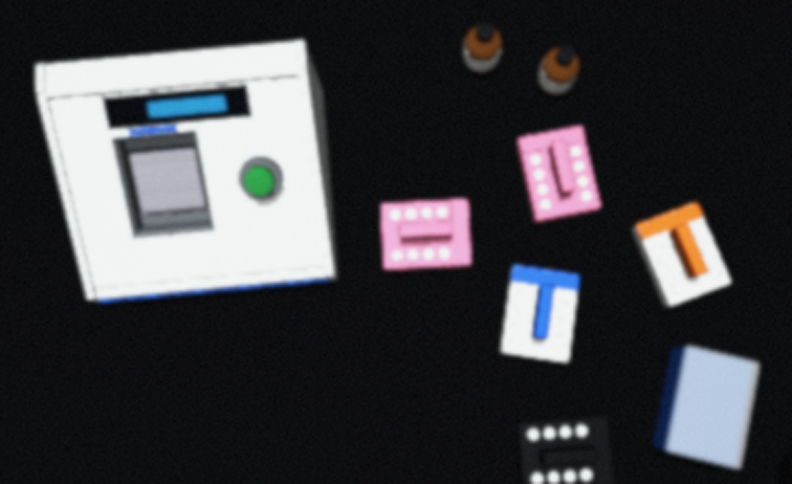

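```bash
cat >> h.py <<'E'
def down(yaw): # tool x along -obj x, pointing down
    c,s=np.cos(yaw),np.sin(yaw); return Ro.from_matrix(np.array([[-c,-s,0],[-s,c,0],[0,0,-1]]))
E
python3 -c "
from h import *
print(shift((439,-189,340),down(-.11)))"
```

```text
(array([-363.5,  314.6,   64.3]), array([ 0.002, -0.   ,  0.41 ]))
```

Call:
move_arm(
  fingers=[45,45,45,45,45,45,45,45,45,45],
  travel=[
    [-364,315,64],
    [-364,315,64],
    [-364,315,64],
    [-364,315,64],
    [-364,315,64],
    [-364,315,64],
    [-364,315,64],
    [-364,315,64],
    [-364,315,64],
    [-364,315,64],
  ],
  dr=[
    [0,0,0.41],
    [0,0,0.41],
    [0,0,0.41],
    [0,0,0.41],
    [0,0,0.41],
    [0,0,0.41],
    [0,0,0.41],
    [0,0,0.41],
    [0,0,0.41],
    [0,0,0.41],
  ],
)

```text
clock: 1.1
position: [440.1, -186.4, 340.3]
ee_rot: [0.054, 0.999, 0.0, -0.0]
contact_force: [0.4, -0.7, -0.2]
gripper_width: 44.9
grasp_force: 0.0
```

Run:
```python
from h import *
s=arm.read_state();print(s["clock"],s["position"],np.abs(s["joint_vel"]).max(),s["joints"].round(3),s["contact_force"])
m=arm.camera_model("wrist");im=arm.get_image("wrist");cv2.imwrite("pics/w1.png",im[:,:,::-1])
print(project(m,[[439,-189,26]]))
```

```text
1.1 [ 440.05046656 -186.35670607  340.30338386] 0.7806714577166218 [-0.06   0.197 -0.437 -0.    -0.937 -1.62 ] [ 0.44432959 -0.68548429 -0.23268716]
[[252.97358481 186.74703255]]
```

View pics/w1.png

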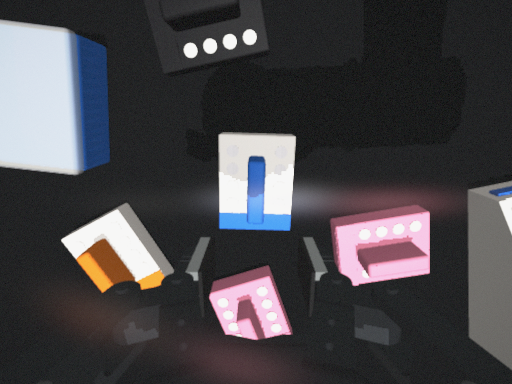

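The wrist view shows the blue cartridge upright in the image, spanning columns 219–294 and rows 133–229, with the band at the bottom (far from the robot). The fingers are clear of the neighbours. Next I'll measure its edges.

Run:
```python
from h import *
s=arm.read_state();m=arm.camera_model("wrist");im=arm.get_image("wrist");cv2.imwrite("pics/w2.png",im[:,:,::-1])
print(np.abs(s["joint_vel"]).max(),s["position"])
H=hsv(im)
b=(abs(H[...,0].astype(int)-110)<12)&(H[...,1]>140)&(H[...,2]>80)
w=(H[...,1]<70)&(H[...,2]>95)
box=np.zeros(b.shape,bool);box[110:245,200:310]=1
k=[x for x in blobs((b|w)&box,500)];M=max(k,key=lambda x:x[1][4])[2]
print([x[1] for x in k])
c=cv2.findContours(M.astype(np.uint8),0,1)[0];c=max(c,key=cv2.contourArea)
q=cv2.boxPoints(cv2.minAreaRect(c));print("rect",q.round(1).tolist(),onplane(m,q+[0,0],p=(0,0,26)).round(1).tolist())
# side edges: rows 165..215 ; band bottom
L=[(np.nonzero(M[r])[0].min(),r+.5) for r in range(150,225,3)];R_=[(np.nonzero(M[r])[0].max()+1,r+.5) for r in range(150,225,3)]
B=[(u+.5,np.nonzero(M[:,u])[0].max()+1) for u in range(226,288,3)];T=[(u+.5,np.nonzero(M[:,u])[0].min()) for u in range(226,288,3)]
Bt=[(u+.5,np.nonzero(b[:,u]&M[:,u])[0].min()) for u in list(range(226,243,3))+list(range(270,288,3))]
for n,e in dict(L=L,R=R_,B=B,T=T,Bandtop=Bt).items():
    p=onplane(m,e,p=(0,0,26))[:,:2];l=cv2.fitLine(p.astype(np.float32),cv2.DIST_HUBER,0,.01,.01).ravel();print(n,l.round(3),np.arctan2(l[1],l[0]))
rb=b&M;rows=range(165,205,3)
RL=np.array([(np.nonzero(rb[r])[0].min(),np.nonzero(rb[r])[0].max()+1,r+.5) for r in rows])
p=onplane(m,np.c_[RL[:,:2].mean(1),RL[:,2]],p=(0,0,60))[:,:2];l=cv2.fitLine(p.astype(np.float32),2,0,.01,.01).ravel();print("rib",l,np.arctan2(l[1],l[0]))
cc=np.nonzero(rb[:,256])[0];print(cc.min(),cc.max(),onplane(m,[(256,cc.min())],p=(0,0,60)))
```

```text
0.14379630738727406 [ 442.31015542 -183.69635598  339.6700165 ]
[array([ 215,  130,   95,   99, 7329], dtype=int32)]
rect [[215.0, 130.0], [309.0, 130.0], [309.0, 228.0], [215.0, 228.0]] [[381.6, -216.3, 26.0], [391.1, -126.6, 26.0], [492.8, -131.8, 26.0], [482.3, -231.2, 26.0]]
L [ 9.90000e-01 -1.41000e-01  4.42747e+02 -2.25251e+02] -0.14111526
R [ 9.96000e-01 -9.20000e-02  4.34839e+02 -1.46330e+02] -0.09244613
B [ 1.29000e-01  9.92000e-01  4.86604e+02 -1.94678e+02] 1.4418564
T [ 1.38000e-01  9.90000e-01  3.86714e+02 -1.77065e+02] 1.4321258
Bandtop [ 1.35000e-01  9.91000e-01  4.69523e+02 -1.86336e+02] 1.4354353Traceback (most recent call last):
  File "<stdin>", line 19, in <module>
    return umr_minimum(a, axis, None, out, keepdims, initial, where)
ValueError: zero-size array to reduction operation minimum which has no identity
```

```bash
python3 -c "
from h import *
print(arm.read_state()['position'],shift((438,-185.6,270),down(-.125)))"
```

```text
[ 441.13953038 -185.45096582  339.91861416] (array([ 3. , -0.5, 69.9]), array([ 0.   , -0.001,  0.021]))
```

Call:
move_arm(
  fingers=[45,45,45,45],
  travel=[
    [2,0,35],
    [3,0,70],
    [3,0,70],
    [3,0,70],
  ],
  dr=[
    [0,0,0.02],
    [0,0,0.02],
    [0,0,0.02],
    [0,0,0.02],
  ],
)

```text
clock: 1.6
position: [436.5, -188.8, 271.0]
ee_rot: [0.065, 0.998, -0.0, -0.001]
contact_force: [0.0, 0.4, 0.8]
gripper_width: 44.9
grasp_force: 0.0
```

Run:
```python
from h import *
s=arm.read_state();print(s["clock"],s["position"],np.abs(s["joint_vel"]).max())
m=arm.camera_model("wrist");im=arm.get_image("wrist");cv2.imwrite("pics/w3.png",im[:,:,::-1])
H=hsv(im);b=(abs(H[...,0].astype(int)-110)<12)&(H[...,1]>140)&(H[...,2]>60)
for c,st,M in blobs(b,150):
    if abs(c[0]-256)<60: 
        print(c,st)
        rows=range(st[1]+6,st[1]+int(st[3]*.6),4); E=np.array([(np.nonzero(M[r])[0].min(),np.nonzero(M[r])[0].max()+1,r+.5) for r in rows]);print(E[::4])
        mid=onplane(m,np.c_[E[:,:2].mean(1),E[:,2]],p=(0,0,60))[:,:2];l=cv2.fitLine(mid.astype(np.float32),2,0,.01,.01).ravel();print("rib axis",l.round(3),np.arctan2(l[1],l[0]))
        bb=[(c[0],st[1]),(c[0],st[1]+st[3])];print("near rib end z60",onplane(m,bb[:1],p=(0,0,60)),"far end z26",onplane(m,bb[1:],p=(0,0,26)))
print(shift((438,-185.6,203),down(-.125)))
```

```text
1.6 [ 436.46451062 -188.81313108  270.97020455] 0.0388794611310365
[259.16203704 181.0462963 ] [250 175  21  15 216]
[[250.  270.  181.5]]
rib axis [ 9.82000e-01 -1.88000e-01  4.05310e+02 -1.81939e+02] -0.18916789
near rib end z60 [[ 401.01260726 -181.93227855   60.        ]] far end z26 [[ 420.21728415 -184.07075351   26.        ]]
[257.10861423 248.29463171] [ 214  212   85   55 2403]
[[249.  271.  218.5]
 [249.  271.  234.5]]
rib axis [ 9.92000e-01 -1.26000e-01  4.39176e+02 -1.86236e+02] -0.12621507
near rib end z60 [[ 425.69150673 -186.45810452   60.        ]] far end z26 [[ 486.46724649 -194.27160043   26.        ]]
(array([-0.5,  3.4, 68.9]), array([-0.001,  0.002, -0.005]))
```

Call:
move_arm(
  fingers=[45,45,45,45,16,10,10,10,10],
  travel=[
    [0,3,25],
    [0,3,48],
    [0,3,68],
    [0,3,68],
    [0,3,68],
    [0,3,68],
    [0,3,68],
    [0,3,68],
    [0,3,68],
  ],
  dr=[
    [0,0,0],
    [0,0,0],
    [0,0,0],
    [0,0,0],
    [0,0,0],
    [0,0,0],
    [0,0,0],
    [0,0,0],
    [0,0,0],
  ],
)

```text
clock: 2.55
position: [437.7, -185.6, 204.7]
ee_rot: [0.065, 0.998, -0.0, 0.002]
contact_force: [-0.4, -1.2, 7.3]
gripper_width: 15.1
grasp_force: 59.8
```

```bash
python3 -c "
from h import *
print(shift((470,60,400),down(0.085)))"
```

```text
(array([  -1.2,  247.6, -195.4]), array([-0.001,  0.004, -0.214]))
```

Call:
move_arm(
  fingers=[10,10,10],
  travel=[
    [0,0,-15],
    [0,0,-45],
    [0,0,-80],
  ],
  dr=[
    [0,0,0],
    [0,0,0],
    [0,0,0],
  ],
)

```text
clock: 2.85
position: [435.9, -185.2, 282.9]
ee_rot: [0.065, 0.998, 0.0, -0.002]
contact_force: [0.8, 0.5, -2.5]
gripper_width: 15.3
grasp_force: 58.7
```

```bash
python3 -c "
from h import *
print(shift((470,60,400),down(0.085)))"
```

```text
(array([  -1.5,  247.6, -117. ]), array([ 0.001, -0.003, -0.216]))
```

Call:
move_arm(
  fingers=[10,10,10,10,10,10,10,10,10],
  travel=[
    [0,30,-25],
    [0,65,-50],
    [0,105,-75],
    [0,145,-95],
    [0,185,-110],
    [0,220,-117],
    [0,247,-117],
    [0,247,-117],
    [0,247,-117],
  ],
  dr=[
    [0,0,-0.03],
    [0,0,-0.06],
    [0,0,-0.1],
    [0,0,-0.14],
    [0,0,-0.18],
    [0,0,-0.2],
    [0,0,-0.21],
    [0,0,-0.21],
    [0,0,-0.21],
  ],
)

```text
clock: 3.75
position: [468.2, 59.9, 399.5]
ee_rot: [-0.04, 0.999, 0.0, -0.001]
contact_force: [-0.2, 0.1, -2.6]
gripper_width: 15.1
grasp_force: 59.4
```

Run:
```python
from h import *
import pickle
s=arm.read_state();print(s["clock"],s["position"],np.abs(s["joint_vel"]).max(),s["contact_force"],s["gripper_width"])
m=arm.camera_model("wrist");im=arm.get_image("wrist");cv2.imwrite("pics/w4.png",im[:,:,::-1]);pickle.dump(m,open("w4.pkl","wb"))
```

```text
3.75 [468.17624205  59.90111071 399.46095735] 0.02629218287539506 [-0.22278998  0.11975536 -2.5758902 ] 15.068597327032837
```

View pics/w4.png

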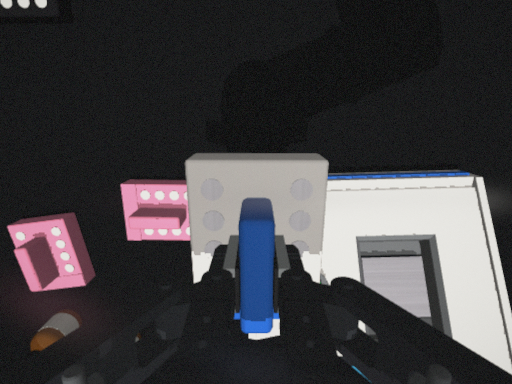

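The cartridge is held square. The bay is at the lower right, its near mouth corners at about (358,237) and (436,236), partly hidden by a finger. I'll estimate the bay pose from this view and then move to a tilted viewing pose for a clear look.

```bash
cat >> h.py <<'E'
def bayR(yaw): return Ro.from_euler("z",yaw)*Ro.from_euler("y",-np.pi/6)
T180=Ro.from_matrix(np.diag([-1.,1,-1]))
def goal(O,yaw,p): # TCP at bay coords p with tool square to deck
    R=bayR(yaw); return shift(np.array(O)+R.apply(p),R*T180)
E
python3 - <<'E'
from h import *
import pickle
m=pickle.load(open("w4.pkl","rb"))
im=cv2.imread("pics/w4.png")
p=onplane(m,[(358,237),(436,236)],p=(0,0,71.5));v=p[0]-p[1];print(p,np.linalg.norm(v))
yaw=np.arctan2(v[0],-v[1]);print("yaw",yaw)
f=onplane(m,[(330,189),(478,187)],p=(0,0,45));v=f[0]-f[1];print("front edge",f,np.arctan2(v[0],-v[1]))
O=p.mean(0)+bayR(yaw).apply([57,0,0]);print(O)
print(goal(O,yaw,[0,-150,290]),O+bayR(yaw).apply([0,-150,290]))
E
```

```text
[[519.87162484 180.11029782  71.5       ]
 [511.55385631 267.48871861  71.5       ]] 87.7734224743201
yaw 0.09490650043819496
front edge [[473.47546793 147.57026698  45.        ]
 [457.1471523  319.03430564  45.        ]] 0.09494250035042641
[564.8540411  228.47739046 100.        ]
(array([32.8,  8.7, 48.3]), array([-0.004, -0.525, -0.015])) [434.7211898   65.41163374 351.1473671 ]
```

Call:
move_arm(
  fingers=[10,10,10,10,10,10,10],
  travel=[
    [8,2,12],
    [16,4,24],
    [25,7,36],
    [33,9,48],
    [33,9,48],
    [33,9,48],
    [33,9,48],
  ],
  dr=[
    [0,-0.13,-0.004],
    [0,-0.26,-0.008],
    [0,-0.39,-0.01],
    [0,-0.525,-0.015],
    [0,-0.525,-0.015],
    [0,-0.525,-0.015],
    [0,-0.525,-0.015],
  ],
)

```text
clock: 4.5
position: [433.4, 63.7, 350.1]
ee_rot: [-0.045, 0.965, 0.009, 0.257]
contact_force: [-0.1, -1.1, -2.8]
gripper_width: 15.0
grasp_force: 59.9
```

Run:
```python
from h import *
import pickle
s=arm.read_state();print(s["clock"],s["position"],np.abs(s["joint_vel"]).max(),s["contact_force"],s["gripper_width"],s["joints"].round(2))
m=arm.camera_model("wrist");im=arm.get_image("wrist");cv2.imwrite("pics/w5.png",im[:,:,::-1]);pickle.dump((m,s),open("w5.pkl","wb"))
```

```text
4.5 [433.44967937  63.71425825 350.05332331] 0.10559192408298569 [-0.12628225 -1.07064927 -2.82891297] 14.988498344296897 [ 0.42  0.02 -0.92  0.91 -0.21 -2.75]
```

View pics/w5.png

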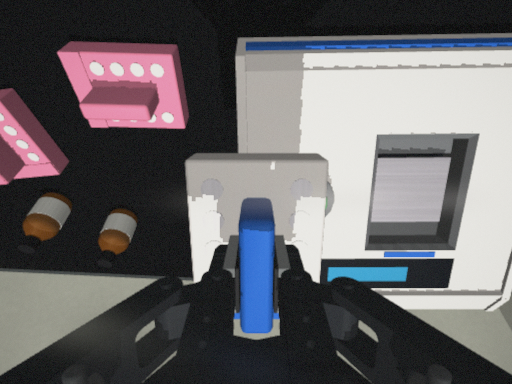

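The view shows the whole bay mouth, with corners at about (376,135), (477,134), (455,248) and (367,250), and the cartridge square in the grip. I'll fit the mouth edges. Joint 5 is close to its range limit at -0.21, so I'll watch the joints.

Run:
```python
from h import *
import pickle
m,s=pickle.load(open("w5.pkl","rb"))
im=cv2.imread("pics/w5.png");g=cv2.cvtColor(im,cv2.COLOR_BGR2GRAY).astype(float)
def edge(pts,axis,sgn):  # scan for white->dark step, outside in; subpixel at half level
    out=[]
    for (u,v) in pts:
        t=np.arange(-14,15); prof=np.array([g[v+sgn*k,u] if axis else g[v,u+sgn*k] for k in t])
        thr=150; i=np.nonzero((prof[:-1]>thr)&(prof[1:]<=thr))[0]
        if len(i): k=t[i[0]]+(prof[i[0]]-thr)/(prof[i[0]]-prof[i[0]+1]); out.append((u+.5,v+sgn*k+.5) if axis else (u+sgn*k+.5,v+.5))
    return np.array(out)
E={"near":edge([(u,135) for u in range(385,470,5)],1,1),"far":edge([(u,249) for u in range(376,450,5)],1,-1),
   "right":edge([(int(376-(v-135)*.07),v) for v in range(145,240,5)],0,1),"left":edge([(int(477-(v-135)*.2),v) for v in range(145,240,5)],0,-1)}
O=np.array([564.9,228.5,100.]);yaw=.095
for it in range(3):
    R=bayR(yaw); L={}
    for k,e in E.items():
        p=R.inv().apply(onplane(m,e,n=R.apply([0,0,1]),p=O)-O)[:,:2]
        l=cv2.fitLine(p.astype(np.float32),2,0,.01,.01).ravel();
        L[k]=l
        if it==0: print(k,len(e),l.round(3), p.std(0).round(1))
    x=[L[k][2]+L[k][0]/L[k][1]*(0-L[k][3]) for k in("near","far")];y=[L[k][3]+L[k][1]/L[k][0]*(0-L[k][2]) for k in("right","left")]
    a=[np.arctan(-L[k][0]/L[k][1]) for k in("near","far")]+[np.arctan(L[k][1]/L[k][0]) for k in("right","left")]
    print("x",np.round(x,1),"y",np.round(y,1),"ang",np.round(a,3))
    dx,dy=np.mean(x),np.mean(y)
    d=R.apply([dx,dy,0]); d=d-R.apply([0,0,1])*d[2]/R.apply([0,0,1])[2]*0
    # keep centre height at 100: slide along the camera ray
    o=np.array(m["pose"])[:3,3];P=O+d;O=o+(P-o)*(100-o[2])/(P[2]-o[2]);yaw+=a[0]*.6+a[1]*.4
print(O,yaw)
c=s["joints"];print(c)
print(s["ee_rot"],s["position"])
```

```text
near 17 [ 1.5000e-02 -1.0000e+00 -5.8157e+01 -3.7560e+00] [ 0.3 21.5]
far 15 [ 3.0000e-02 -1.0000e+00  5.9618e+01  2.3740e+00] [ 3.5 21.4]
right 19 [ 1.0000e+00  1.4000e-02 -6.0620e+00 -4.5375e+01] [26.6  0.4]
left 19 [ 1.0000e+00  1.2000e-02 -6.3070e+00  4.3906e+01] [26.5  0.3]
x [-58.2  59.7] y [-45.3  44. ] ang [0.015 0.03  0.014 0.012]
x [-59.1  59.1] y [-44.5  44.4] ang [-0.002  0.018 -0.004 -0.006]
x [-59.1  59.1] y [-44.4  44.4] ang [-0.007  0.014 -0.009 -0.011]
[565.97755927 228.15948666 100.        ] 0.12320927
[ 0.42063461  0.02424788 -0.91917543  0.90914563 -0.21215315 -2.75364365]
[-0.04519284  0.96521574  0.00862373  0.25737484] [433.44967937  63.71425825 350.05332331]
```

```bash
cat >> h.py <<'E'
O=np.array([565.5,228.3,100.]);YAW=.108
def log():
    s=arm.read_state(); open("log.txt","a").write(" ".join(map(str,[*s["joints"],*s["position"],*s["ee_rot"]]))+"\n")
    print(s["clock"],"J",s["joints"].round(3),"F",s["contact_force"].round(1),"bay",bayR(YAW).inv().apply(s["position"]-O).round(1),"rot",(Ro.from_quat(s["ee_rot"]).inv()*bayR(YAW)*T180).as_rotvec().round(3),"w",round(s["gripper_width"],1),round(s["grasp_force"]))
E
python3 - <<'E'
from h import *
open("log.txt","w").write("-1.01242926 .385467450 .00675708795 -.00042875182 -1.19397611 -.258628281 184.53912053 -596.94379229 403.73681974 -.149230736 .988801929 .000946464626 -.000192547717\n")
log();print(goal(O,YAW,[0,0,290]))
E
```

```text
4.55 J [ 0.422  0.025 -0.916  0.906 -0.213 -2.752] F [ 0.6 -0.4 -3.1] bay [  -2.6 -149.2  291.4] rot [-0.013 -0.001 -0.012] w 14.8 60
(array([ -0.9, 149.2,  -0.6]), array([-0.013, -0.001, -0.012]))
```

Call:
move_arm(
  fingers=[10,10,10],
  travel=[
    [0,20,0],
    [0,50,0],
    [0,50,0],
  ],
  dr=[
    [0,0,0],
    [0,0,0],
    [0,0,0],
  ],
)

```text
clock: 4.85
position: [431.5, 117.5, 352.7]
ee_rot: [-0.047, 0.964, 0.011, 0.261]
contact_force: [-0.3, -1.7, -3.1]
gripper_width: 15.1
grasp_force: 60.1
```

Run:
```python
from h import *
log();print(goal(O,YAW,[0,0,290]))
from scipy.optimize import least_squares
D=np.loadtxt("log.txt")
E=lambda a,x:Ro.from_euler(a,x)
import itertools
def fk(P,j,s4,s6):
    r0,z0,L1,L2x,L2y,L2z,yq,q,d,a=P
    R=E("z",j[0]);p=R.apply([r0,0,z0]);R=R*E("y",j[1]);p=p+R.apply([0,0,L1]);R=R*E("y",-j[2]);p=p+R.apply([L2x,L2y,L2z]);R=R*E("x",s4*j[3]);p=p+R.apply([0,yq,q]);R=R*E("y",-j[4]);p=p+R.apply([d,0,a]);return p,R*E("x",s6*j[5])
for s4,s6 in itertools.product((1,-1),(1,-1)):
    RR=[(fk(np.zeros(10),r[:6],s4,s6)[1].inv()*Ro.from_quat(r[9:])) for r in D]
    print(s4,s6,[np.round((RR[0].inv()*x).magnitude(),3) for x in RR],RR[0].as_matrix().round(2).tolist())
```

```text
4.85 J [ 0.512  0.038 -0.916  1.023 -0.243 -2.942] F [-0.3 -1.7 -3.1] bay [  0.7 -95.7 291.4] rot [-0.008  0.004 -0.008] w 15.1 60
(array([ 1.4, 95.7,  0.6]), array([-0.008,  0.004, -0.008]))
1 1 [np.float64(0.0), np.float64(3.087), np.float64(2.94)] [[0.0, -0.0, 1.0], [-0.87, 0.49, 0.0], [-0.49, -0.87, 0.0]]
1 -1 [np.float64(0.0), np.float64(1.812), np.float64(2.046)] [[0.0, -0.0, 1.0], [-1.0, 0.0, 0.0], [-0.0, -1.0, -0.0]]
-1 1 [np.float64(0.0), np.float64(1.297), np.float64(0.916)] [[-0.0, -0.0, 1.0], [-0.87, 0.49, 0.0], [-0.49, -0.87, -0.0]]
-1 -1 [np.float64(0.0), np.float64(0.0), np.float64(0.0)] [[-0.0, -0.0, 1.0], [-1.0, -0.0, -0.0], [0.0, -1.0, -0.0]]
```

```bash
cat > ik.py <<'E'
from h import *
from scipy.optimize import least_squares
D=np.loadtxt("log.txt");Eu=lambda a,x:Ro.from_euler(a,x)
T0=Ro.from_matrix(np.array([[0,0,1],[-1,0,0],[0,-1,0.]]))
lo=np.array([-3.14,-1.21,-1.07,-3.16,-2.99,-3.1]);hi=np.array([3.14,2.06,1.41,2.05,-.16,3.1])
def fk(P,j):
    r0,z0,L1,L2x,L2y,L2z,yq,q,d,a=P
    R=Eu("z",j[0]);p=R.apply([r0,0,z0]);R=R*Eu("y",j[1]);p=p+R.apply([0,0,L1]);R=R*Eu("y",-j[2]);p=p+R.apply([L2x,L2y,L2z]);R=R*Eu("x",-j[3]);p=p+R.apply([0,yq,q]);R=R*Eu("y",-j[4]);p=p+R.apply([d,0,a]);return p,R*Eu("x",-j[5])*T0
B=np.r_[-.06,.197,-.437,0,-.937,-1.62,440.05,-186.36,340.3]
prior=np.array([0,300,450,400,-150,0,0,0,100,0.])
f=least_squares(lambda P:np.r_[*[fk(P,r[:6])[0]-r[6:9] for r in D],.3*(fk(P,B[:6])[0]-B[6:9]),.002*(P-prior)],prior)
P=f.x
def ik(p,R,seeds=40,rng=np.random.default_rng(0)):
    out=[]
    for k in range(seeds):
        x0=rng.uniform(np.maximum(lo,-3),np.minimum(hi,3));x0[0]=rng.uniform(-.5,1.5)
        r=least_squares(lambda j:np.r_[(fk(P,j)[0]-p)/100,(fk(P,j)[1].inv()*R).as_rotvec()],x0,bounds=(lo,hi))
        if r.cost<1e-4 and not any(np.abs(r.x-o).max()<.03 for o in out): out.append(r.x)
    return out
E
python3 - <<'E'
from ik import *
print(P.round(1),[(fk(P,r[:6])[0]-r[6:9]).round(1).tolist() for r in D],fk(P,B)[0]-B[6:9])
R=bayR(YAW)
for h in (290,206):
  for name,T in(("same",T180),("half",Ro.from_matrix(np.diag([1.,-1,-1])))):
    print(h,name,[o.round(2).tolist() for o in ik(O+R.apply([0,0,h]),R*T)])
E
```

```text
[ 1.800e+00  1.674e+02  5.602e+02  4.230e+02  1.000e-01 -2.600e+00
 -1.599e+02  0.000e+00  1.239e+02 -2.000e-01] [[0.0, 0.0, 0.0], [0.0, 0.0, -0.0], [-0.0, -0.0, 0.0]] [ 0.04276183 -0.14998494 -0.07566012]
290 same [[0.73, 0.09, -0.86, 1.0, -0.34, -3.1], [0.69, 0.09, -0.88, 1.11, -0.32, 3.1]]
290 half [[0.71, 0.09, -0.87, 1.05, -0.34, 0.01]]
206 same []
206 half []
```

Run:
```python
from ik import *
R=bayR(YAW)
import ik as K
print("pitch = tool tilt about cart y rel. to deck normal; + = more vertical")
for gx,h in((0,206),(0,180),(0,270)):
  for b in (-15,0,10,15,20,30):
    for name,y in(("same",0),("half",np.pi)):
        Rt=R*Eu("y",np.radians(b))*T180*Eu("z",y)
        G=O+R.apply([0,0,h-155]); p=G-Rt.apply([0,0,155])
        s=ik(p,Rt,12); print(h,b,name,[o.round(2).tolist() for o in s])
K.lo=np.array([-3.14,-1.5,-2,-3.5,-3,-4.5]);K.hi=np.array([3.14,2,2,3.5,0.5,4.5])
print("relaxed 206",[o.round(2).tolist() for o in ik(O+R.apply([0,0,206]),R*T180)])
```

```text
pitch = tool tilt about cart y rel. to deck normal; + = more vertical
206 -15 same [[0.12, 0.27, -0.77, -3.16, -0.26, 1.58]]
206 -15 half [[0.12, 0.27, -0.77, -3.16, -0.26, -1.56]]
206 0 same []
206 0 half []
206 10 same [[0.73, 0.29, -0.66, 0.56, -0.38, -2.69]]
206 10 half [[0.73, 0.29, -0.66, 0.56, -0.38, 0.45]]
206 15 same [[0.74, 0.32, -0.52, 0.3, -0.54, -2.44]]
206 15 half [[0.74, 0.32, -0.52, 0.3, -0.54, 0.7]]
206 20 same [[0.72, 0.35, -0.41, 0.16, -0.67, -2.3]]
206 20 half [[0.72, 0.35, -0.41, 0.16, -0.67, 0.84]]
206 30 same [[0.67, 0.41, -0.23, -0.0, -0.92, -2.13]]
206 30 half [[0.67, 0.41, -0.23, -0.0, -0.92, 1.01]]
180 -15 same [[0.12, 0.34, -0.76, -3.16, -0.32, 1.58]]
180 -15 half [[0.12, 0.34, -0.76, -3.16, -0.32, -1.56]]
180 0 same []
180 0 half []
180 10 same [[0.69, 0.34, -0.68, 0.65, -0.32, -2.76]]
180 10 half [[0.69, 0.34, -0.68, 0.65, -0.32, 0.38]]
180 15 same [[0.72, 0.37, -0.52, 0.32, -0.48, -2.45]]
180 15 half [[0.72, 0.37, -0.52, 0.32, -0.48, 0.69]]
180 20 same [[0.7, 0.4, -0.41, 0.17, -0.63, -2.29]]
180 20 half [[0.7, 0.4, -0.41, 0.17, -0.63, 0.85]]
180 30 same [[0.66, 0.46, -0.22, -0.0, -0.89, -2.12]]
180 30 half [[0.66, 0.46, -0.22, -0.0, -0.89, 1.02]]
270 -15 same []
270 -15 half []
270 0 same [[0.63, 0.13, -0.89, 1.24, -0.27, 3.02]]
270 0 half [[0.63, 0.13, -0.89, 1.24, -0.27, -0.12]]
270 10 same [[0.79, 0.18, -0.62, 0.43, -0.54, -2.6]]
270 10 half [[0.79, 0.18, -0.62, 0.43, -0.54, 0.54]]
270 15 same [[0.78, 0.2, -0.51, 0.26, -0.67, -2.43]]
270 15 half [[0.78, 0.2, -0.51, 0.26, -0.67, 0.71]]
270 20 same [[0.76, 0.24, -0.41, 0.15, -0.79, -2.32]]
270 20 half [[0.76, 0.24, -0.41, 0.15, -0.79, 0.83]]
270 30 same [[0.7, 0.31, -0.24, 0.0, -1.02, -2.17]]
270 30 half [[0.7, 0.31, -0.24, 0.0, -1.02, 0.97]]
relaxed 206 [[0.12, 0.27, -0.58, -3.11, 0.2, 1.52], [0.27, 0.26, -0.86, 2.21, -0.1, 2.36], [0.27, 0.26, -0.86, 2.21, -0.1, -3.92], [0.12, 0.27, -0.58, 3.18, 0.2, 1.52]]
```

The fitted kinematics show a square grip can't reach the bay: joint 5 and joint 6 would pass their ranges. With the tool pitched about 15° on the rib it can. So I'll set the cartridge down on clear bench and regrip it pitched.

Run:
```python
from ik import *
print(shift((410,5,330),down(.1)), [o.round(2).tolist() for o in ik(np.array([410,5,205]),down(.1),12)])
Rt=down(.1)*Eu("y",np.radians(15))  # check lean direction
print(Rt.apply([0,0,1]))
for q in(15,-15):
    Rt=down(.1)*Eu("y",np.radians(q));print(q,Rt.apply([0,0,1]).round(2),[o.round(2).tolist() for o in ik(np.array([410,5,50])-Rt.apply([0,0,155]),Rt,12)])
```

```text
(array([  39.6, -109.8,    3.7]), array([-0.004,  0.528, -0.002])) [[0.41, 0.31, -0.75, -0.0, -0.51, -1.88]]
[-0.25752603 -0.02583879 -0.96592583]
15 [-0.26 -0.03 -0.97] [[0.36, 0.42, -0.55, -0.09, -0.85, -1.77]]
-15 [ 0.26  0.03 -0.97] []
```

Call:
move_arm(
  fingers=[10,10,10,10,10,10,10],
  travel=[
    [10,-28,0],
    [20,-56,1],
    [30,-84,2],
    [38,-108,3],
    [40,-110,4],
    [40,-110,4],
    [40,-110,4],
  ],
  dr=[
    [0,0.12,0],
    [0,0.25,0],
    [0,0.38,0],
    [0,0.5,0],
    [0,0.53,0],
    [0,0.53,0],
    [0,0.53,0],
  ],
)

```text
clock: 5.55
position: [410.0, 3.4, 329.1]
ee_rot: [-0.046, 0.999, -0.0, -0.002]
contact_force: [-0.1, 0.1, -2.3]
gripper_width: 15.1
grasp_force: 60.0
```

Run:
```python
from h import *
log();print(shift((410,5,208),down(.1)))
im=arm.get_image("top");cv2.imwrite("pics/t1.png",im[:,:,::-1])
```

```text
5.55 J [ 4.090e-01  9.500e-02 -5.980e-01 -1.000e-03 -8.810e-01 -1.887e+00] F [-0.1  0.1 -2.3] bay [ -40.4 -206.8  287.9] rot [-0.005 -0.527 -0.015] w 15.1 60
(array([ -0.6,   1.6, 121.1]), array([-0.001, -0.003, -0.008]))
```

Call:
move_arm(
  fingers=[10,10,10,10,10,10],
  travel=[
    [0,0,40],
    [0,0,80],
    [0,0,112],
    [0,0,121],
    [0,0,123],
    [0,0,124],
  ],
  dr=[
    [0,0,0],
    [0,0,0],
    [0,0,0],
    [0,0,0],
    [0,0,0],
    [0,0,0],
  ],
)

```text
clock: 6.2
position: [408.5, 2.9, 205.3]
ee_rot: [-0.048, 0.999, -0.002, -0.001]
contact_force: [0.4, -0.3, -2.1]
gripper_width: 15.1
grasp_force: 60.1
```

Not yet in contact (load is still -2.1 N), so I'll lower it slightly more.

Call:
move_arm(
  fingers=[10,10],
  travel=[
    [0,0,1],
    [0,0,1.5],
  ],
  dr=[
    [0,0,0],
    [0,0,0],
  ],
)

```text
clock: 6.4
position: [408.5, 2.9, 204.6]
ee_rot: [-0.047, 0.999, -0.001, -0.001]
contact_force: [-4.9, 2.0, 11.4]
gripper_width: 15.4
grasp_force: 62.0
```

Call:
move_arm(
  fingers=[45,45,45,45,45,45],
  travel=[
    [0,0,-0.5],
    [0,0,-0.5],
    [0,0,-0.5],
    [0,0,-20],
    [0,0,-60],
    [0,0,-60],
  ],
  dr=[
    [0,0,0],
    [0,0,0],
    [0,0,0],
    [0,0,0],
    [0,0,0],
    [0,0,0],
  ],
)

```text
clock: 7.0
position: [409.8, 3.3, 267.0]
ee_rot: [-0.048, 0.999, -0.001, 0.003]
contact_force: [-0.7, 0.9, -0.3]
gripper_width: 44.9
grasp_force: 0.0
```

Run:
```python
from ik import *
log();s=arm.read_state()
m=arm.camera_model("wrist");im=arm.get_image("wrist");cv2.imwrite("pics/w6.png",im[:,:,::-1])
H=hsv(im);b=(abs(H[...,0].astype(int)-110)<12)&(H[...,1]>140)&(H[...,2]>60)
for c,st,M in blobs(b,150):
    if abs(c[0]-256)<60:
        print(c,st,"far end z26",onplane(m,[(c[0],st[1]+st[3])],p=(0,0,26)).round(1))
        rows=range(st[1]+4,st[1]+int(st[3]*.6),3); E=np.array([(np.nonzero(M[r])[0].min(),np.nonzero(M[r])[0].max()+1,r+.5) for r in rows])
        mid=onplane(m,np.c_[E[:,:2].mean(1),E[:,2]],p=(0,0,60))[:,:2];l=cv2.fitLine(mid.astype(np.float32),2,0,.01,.01).ravel();print("rib axis",l.round(3),np.arctan2(l[1],l[0]))
yaw=.095;G=np.array([408.5,2.9])
for z in(110,50):
    Rt=down(yaw)*Eu("y",np.radians(15));p=np.r_[G,z]-Rt.apply([0,0,155]);print(z,p.round(1),shift(p,Rt))
```

```text
7.0 J [ 0.41   0.19  -0.688  0.005 -0.688 -1.889] F [-0.7  0.9 -0.3] bay [ -71.5 -206.9  234.1] rot [-0.005 -0.518 -0.012] w 44.9 0
[255.40871935 179.58310627] [244 171  23  19 367] far end z26 [[393.7   1.5  26. ]]
rib axis [9.95000e-01 9.50000e-02 3.76661e+02 4.32000e-01] 0.095431656
[255.86394558 246.11862245] [ 214  212   85   52 2352] far end z26 [[456.6   7.9  26. ]]
rib axis [9.95000e-01 9.50000e-02 4.10424e+02 3.66400e+00] 0.095440656
110 [448.4   6.7 259.7] (array([-39.7,  -0.1,   5.5]), array([-0.002,  0.263, -0.001]))
50 [448.4   6.7 199.7] (array([-39.6,   0.1,  65.5]), array([-0.002,  0.263, -0.001]))
```

View pics/w6.png

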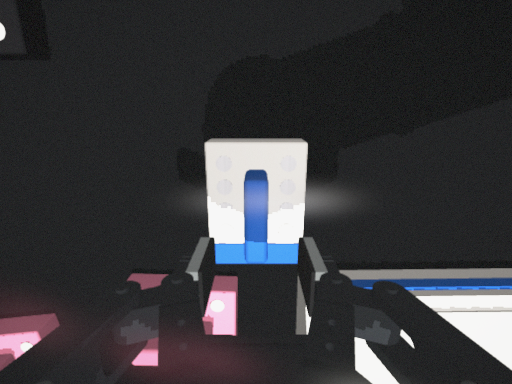

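The cartridge sits flat, with its band end at (256,263) in the image and its yaw at 0.095. Next I'll regrip it with the tool pitched 15°.

Call:
move_arm(
  fingers=[45,45,45,45,45,45],
  travel=[
    [-20,0,2],
    [-38,0,5],
    [-38,0,5],
    [-38,0,30],
    [-38,0,50],
    [-38,0,50],
  ],
  dr=[
    [0,0.13,0],
    [0,0.262,0],
    [0,0.262,0],
    [0,0.262,0],
    [0,0.262,0],
    [0,0.262,0],
  ],
)

```text
clock: 7.65
position: [443.7, 5.5, 210.3]
ee_rot: [-0.046, 0.99, -0.009, -0.136]
contact_force: [-0.2, -0.0, 0.2]
gripper_width: 44.9
grasp_force: 0.0
```

Run:
```python
from ik import *
log();yaw=.095;G=np.array([407,3.1,50])
Rt=down(yaw)*Eu("y",np.radians(15));p=G-Rt.apply([0,0,155]);print(p.round(1),shift(p,Rt))
```

```text
7.65 J [ 0.36   0.395 -0.56  -0.086 -0.883 -1.775] F [-0.2 -0.   0.2] bay [ -70.5 -208.4  168. ] rot [-0.007 -0.797 -0.014] w 44.9 0
[446.9   6.9 199.7] (array([-6. ,  1.1,  9.2]), array([-0.005, -0.011, -0.003]))
```

Call:
move_arm(
  fingers=[45,45,45,16,10,10,10,10],
  travel=[
    [-6,1,5],
    [-6,1,9],
    [-6,1,9],
    [-6,1,9],
    [-6,1,9],
    [-6,1,9],
    [-6,1,9],
    [-6,1,9],
  ],
  dr=[
    [0,-0.01,0],
    [0,-0.01,0],
    [0,-0.01,0],
    [0,-0.01,0],
    [0,-0.01,0],
    [0,-0.01,0],
    [0,-0.01,0],
    [0,-0.01,0],
  ],
)

```text
clock: 8.45
position: [449.2, 7.3, 203.0]
ee_rot: [-0.047, 0.991, -0.008, -0.128]
contact_force: [0.6, -0.4, 5.2]
gripper_width: 14.9
grasp_force: 60.7
```

Run:
```python
from ik import *
import json
log();s=arm.read_state();Rt=Ro.from_quat(s["ee_rot"])
# cart pose in tool: centre underside (407,3.1,0), yaw .095
c=Rt.inv().apply(np.array([407,3.1,0])-s["position"]);q=(Rt.inv()*Eu("z",.095));print("cart in tool",c.round(1),np.degrees((q*T180.inv()).as_rotvec()).round(2),"grip z",(s["position"]+Rt.apply([0,0,155])).round(1))
json.dump([c.tolist(),q.as_quat().tolist()],open("grasp.json","w"))
```

```text
8.45 J [ 0.36   0.411 -0.558 -0.084 -0.852 -1.774] F [ 0.6 -0.4  5.2] bay [ -69.3 -207.1  158.9] rot [-0.006 -0.78  -0.013] w 14.9 61
cart in tool [-10.5   0.5 207.1] [ -0.22 -14.69  -0.06] grip z [410.1   3.1  53.1]
```

```bash
cat >> ik.py <<'E'
import json,os
def cartgoal(b,O=O,yaw=YAW,pr=True):
    c,q=json.load(open("grasp.json"));q=Ro.from_quat(q);R=bayR(yaw);Rt=R*q.inv();p=O+R.apply(b)-Rt.apply(c)
    return p,Rt
def cartnow():
    c,q=json.load(open("grasp.json"));s=arm.read_state();Rt=Ro.from_quat(s["ee_rot"]);R=bayR(YAW)
    return R.inv().apply(s["position"]+Rt.apply(c)-O).round(1),np.degrees((R.inv()*Rt*Ro.from_quat(q)).as_rotvec()).round(2)
E
python3 - <<'E'
from ik import *
s=arm.read_state();x=s["joints"]
for b in([0,-60,120],[0,0,100],[0,0,40],[0,0,0],[0,0,-26]):
    p,Rt=cartgoal(b);r=least_squares(lambda j:np.r_[(fk(P,j)[0]-p)/100,(fk(P,j)[1].inv()*Rt).as_rotvec()],x,bounds=(lo,hi));print(b,p.round(0),r.cost<1e-5,r.x.round(2))
    x=r.x
print(shift(*cartgoal([0,0,100])))
E
```

```text
[0, -60, 120] [448. 155. 401.] True [ 0.71  0.08 -0.51  0.22 -0.78 -2.32]
[0, 0, 100] [451. 216. 384.] True [ 0.81  0.14 -0.49  0.26 -0.75 -2.44]
[0, 0, 40] [481. 219. 332.] True [ 0.76  0.24 -0.51  0.29 -0.62 -2.44]
[0, 0, 0] [501. 222. 297.] True [ 0.73  0.32 -0.52  0.31 -0.54 -2.45]
[0, 0, -26] [514. 223. 274.] True [ 0.72  0.36 -0.53  0.34 -0.49 -2.46]
(array([  24.9,  207. , -181. ]), array([-0.001, -0.524, -0.011]))
```

Call:
move_arm(
  fingers=[10,10,10,10],
  travel=[
    [0,0,-10],
    [0,0,-40],
    [0,0,-85],
    [0,0,-130],
  ],
  dr=[
    [0,0,0],
    [0,0,0],
    [0,0,0],
    [0,0,0],
  ],
)

```text
clock: 8.85
position: [481.7, 10.9, 329.3]
ee_rot: [-0.046, 0.991, -0.008, -0.129]
contact_force: [1.2, 0.8, -3.0]
gripper_width: 15.1
grasp_force: 59.6
```

Run:
```python
from ik import *
log();print(cartnow(),shift(*cartgoal([0,-60,110])),shift(*cartgoal([0,0,60])))
```

```text
8.85 J [ 0.344  0.273 -0.353 -0.064 -1.198 -1.79 ] F [ 1.2  0.8 -3. ] bay [  22.2 -207.1  251.9] rot [-0.006 -0.782 -0.014] w 15.1 60
(array([-116.4, -206.7,   97.6]), array([-0.2 , 30.13, -0.77])) (array([ 30.9, 146.8, -57.6]), array([-0.001, -0.526, -0.012])) (array([ -3.4, 207.4, -22.1]), array([-0.001, -0.526, -0.012]))
```

Everything is in range. I'll travel to a hover with the cartridge about 60 mm above the mouth.

Call:
move_arm(
  fingers=[10,10,10,10,10,10,10,10,10],
  travel=[
    [8,35,-15],
    [16,70,-30],
    [24,108,-45],
    [31,147,-58],
    [20,170,-50],
    [8,190,-35],
    [-3,207,-22],
    [-3,207,-22],
    [-3,207,-22],
  ],
  dr=[
    [0,-0.13,-0.003],
    [0,-0.26,-0.006],
    [0,-0.39,-0.009],
    [0,-0.525,-0.012],
    [0,-0.525,-0.012],
    [0,-0.525,-0.012],
    [0,-0.525,-0.012],
    [0,-0.525,-0.012],
    [0,-0.525,-0.012],
  ],
)

```text
clock: 9.75
position: [470.4, 217.7, 347.0]
ee_rot: [-0.053, 0.99, 0.004, 0.132]
contact_force: [-0.8, 0.6, -2.8]
gripper_width: 14.9
grasp_force: 59.9
```

Run:
```python
from ik import *
log();print(cartnow(),shift(*cartgoal([0,0,12])))
m=arm.camera_model("wrist");im=arm.get_image("wrist");ms=arm.camera_model("scene");im2=arm.get_image("scene")
# predicted cart corners & bay mouth corners overlay
R=bayR(YAW);b,_=cartnow();out=im.copy()
for (I,M) in((im,m),(im2,ms)):
    for z,h,w,o,col in((0,57,45,np.zeros(3),(255,0,0)),):
        q=project(M,O+R.apply([[h,w,z],[h,-w,z],[-h,-w,z],[-h,w,z]]));cv2.polylines(I,[np.int32(q*16)],True,col,1,cv2.LINE_AA,4)
    for z in(0,26):
        q=project(M,O+R.apply(np.array([[50,38,z],[50,-38,z],[-50,-38,z],[-50,38,z]])+b));cv2.polylines(I,[np.int32(q*16)],True,(0,255,0),1,cv2.LINE_AA,4)
o=np.hstack([im,np.zeros_like(im[:,:0])]);c=cv2.resize(im2[100:260,250:450],(480,384),interpolation=cv2.INTER_CUBIC)
cv2.imwrite("pics/w7.png",cv2.resize(np.hstack([im,c]),(800,310),interpolation=cv2.INTER_AREA)[:,:,::-1])
```

```text
9.75 J [ 0.777  0.21  -0.512  0.276 -0.661 -2.444] F [-0.8  0.6 -2.8] bay [ 40.7  -0.3 261.8] rot [-0.006 -0.258  0.   ] w 14.9 60
(array([-2.1, -1. , 58.8]), array([-0.12,  0.11,  0.09])) (array([-13.6,   0.8,  44.8]), array([-0.002, -0.002,  0.001]))
```

View pics/w7.png

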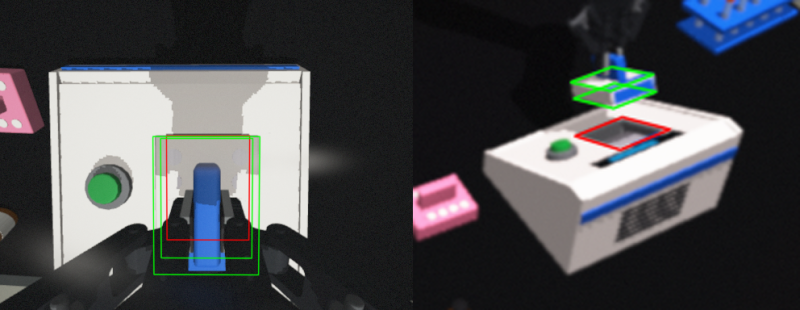

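The overlay shows the cartridge outline matching the model. The bay outline in the scene view sits on the mouth. As a cross-check I'll compare the deck's side and front edges and the button against the model in this view.

Run:
```python
from ik import *
s=arm.read_state();m=arm.camera_model("wrist");im=arm.get_image("wrist");g=cv2.cvtColor(im,6 if False else cv2.COLOR_RGB2GRAY).astype(float)
cv2.imwrite("pics/w8.png",im[:,:,::-1])
R=bayR(YAW);n=R.apply([0,0,1])
f=lambda e:R.inv().apply(onplane(m,e,n=n,p=O)-O).round(1)
H=hsv(im);gr=(abs(H[...,0].astype(int)-65)<15)&(H[...,1]>120)&(H[...,2]>60)
c=max(blobs(gr,50),key=lambda x:x[1][4]);
for z in(0,6,10,14): print("button z",z,R.inv().apply(onplane(m,[c[0]],n=n,p=O+z*n)-O).round(1))
for r in(110,150,200):
    i=np.nonzero(g[r]>140)[0];print(r,i.min(),i.max(),f([(i.min(),r+.5),(i.max()+1,r+.5)])[:,:2].tolist())
for u in(90,150,340,370):
    d=np.diff(g[60:120,u]);k=np.argsort(-abs(d))[:4]+60.5;print(u,k,f([(u+.5,kk) for kk in k])[:,0], d[np.argsort(-abs(d))[:4]].round())
```

```text
button z 0 [[   0.4 -113.2    0. ]]
button z 6 [[  -0.5 -110.4    6. ]]
button z 10 [[  -1.2 -108.6   10. ]]
button z 14 [[  -1.8 -106.8   14. ]]
110 0 383 [[-105.5, -224.3], [-105.0, 109.6]]
150 0 382 [[-70.9, -225.6], [-70.6, 109.3]]
200 64 381 [[-27.0, -170.5], [-27.0, 109.1]]
90 [ 86.5  87.5 102.5  81.5] [-126.  -125.2 -112.3 -130.3] [73. 42. 42. 40.]
150 [ 86.5  81.5 100.5 102.5] [-125.9 -130.2 -113.9 -112.2] [ 92.  37. -35.  31.]
340 [86.5 80.5 85.5 77.5] [-125.6 -130.7 -126.4 -133.2] [59. 51. 50. 47.]
370 [ 85.5 101.5  78.5  86.5] [-126.4 -112.7 -132.3 -125.5] [71. 62. 44. 40.]
```

```bash
echo 'O=np.array([564.,227.7,100.])' >> h.py
python3 - <<'E'
from ik import *
print(cartnow(),shift(*cartgoal([0,0,8])),cartgoal([0,0,8],)[1].inv().apply(bayR(YAW).apply([0,0,-10])).round(2))
E
```

```text
(array([ 0.8, -0.6, 59.1]), array([-0.04, -0.06, -0.01])) (array([-12.4,   0.7,  49.6]), array([-0.001,  0.001, -0.   ])) [-2.54  0.04  9.67]
```

Call:
move_arm(
  fingers=[10,10,10,10,10],
  travel=[
    [-4,0.5,17],
    [-8,0.6,34],
    [-12.4,0.7,49.6],
    [-12.4,0.7,49.6],
    [-12.4,0.7,49.6],
  ],
  dr=[
    [0,0,0],
    [0,0,0],
    [0,0,0],
    [0,0,0],
    [0,0,0],
  ],
)

```text
clock: 10.4
position: [495.8, 220.6, 303.9]
ee_rot: [-0.052, 0.99, 0.005, 0.134]
contact_force: [-0.3, -0.2, -2.2]
gripper_width: 15.0
grasp_force: 59.8
```

Run:
```python
from ik import *
log();print(cartnow(),shift(*cartgoal([0,0,-10])))
m=arm.camera_model("wrist");im=arm.get_image("wrist");cv2.imwrite("pics/w9.png",im[90:330,130:400,::-1])
ms=arm.camera_model("scene");im2=arm.get_image("scene")
c=cv2.resize(im2[130:230,280:420],(560,400),interpolation=cv2.INTER_CUBIC)
cv2.imwrite("pics/w9.png",np.vstack([cv2.resize(im[120:320,150:360],(420,400)),])[:,:,::-1]); a=cv2.imread("pics/w9.png");o=np.hstack([a,cv2.resize(c[:,:,::-1],(380,400))]);cv2.imwrite("pics/w9.png",o)
```

```text
10.4 J [ 0.741  0.299 -0.526  0.311 -0.552 -2.456] F [-0.3 -0.2 -2.2] bay [ 42.6   0.3 210.9] rot [-0.005 -0.255 -0.001] w 15.0 60
(array([ 0.4, -0.1,  7.9]), array([-0.05, -0.06,  0.01])) (array([-4.4, -0. , 17.4]), array([-0.001,  0.001, -0.   ]))
```

View pics/w9.png

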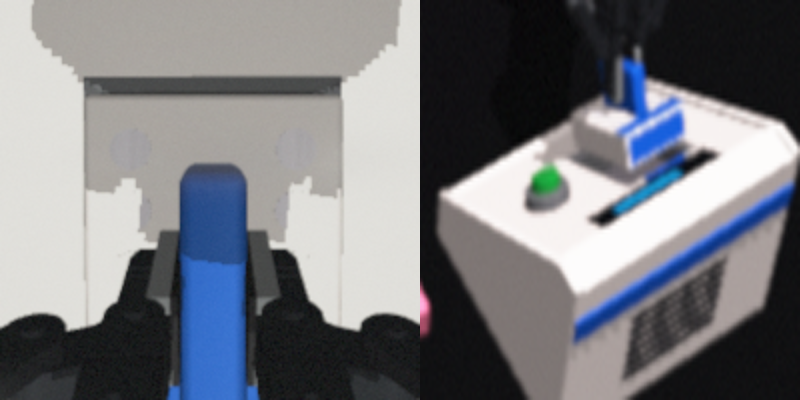

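The cartridge is square and centred over the mouth: the dark mouth edge spans columns 85–341, the same as the cartridge. I'll lower it in.

Call:
move_arm(
  fingers=[10,10,10,10,10],
  travel=[
    [-1,0,5],
    [-2.2,0,9],
    [-3.3,0,13],
    [-4.4,0,17],
    [-4.6,0,18],
  ],
  dr=[
    [0,0,0],
    [0,0,0],
    [0,0,0],
    [0,0,0],
    [0,0,0],
  ],
)

```text
clock: 11.0
position: [505.0, 222.0, 286.5]
ee_rot: [-0.053, 0.99, 0.005, 0.133]
contact_force: [1.1, -0.8, -3.1]
gripper_width: 15.2
grasp_force: 59.8
```

Run:
```python
from ik import *
log();print(cartnow(),shift(*cartgoal([0,0,-16])),"bayF",bayR(YAW).inv().apply(arm.read_state()["contact_force"]).round(1))
```

```text
11.0 J [ 0.729  0.335 -0.53   0.327 -0.513 -2.464] F [ 1.1 -0.8 -3.1] bay [ 42.    0.7 191.2] rot [-0.005 -0.257 -0.   ] w 15.2 60
(array([ -0.5,   0.2, -11.8]), array([-0.07,  0.01,  0.06])) (array([-1.5, -0.4,  3.9]), array([-0.001, -0.   ,  0.001])) bayF [-0.7 -0.9 -3.2]
```

It has entered cleanly. Now I'll press down onto the lift plate.

Call:
move_arm(
  fingers=[10,10,10,10,10],
  travel=[
    [-0.5,-0.2,2],
    [-1,-0.2,4],
    [-1.5,-0.2,6],
    [-2,-0.2,8],
    [-2.5,-0.2,10],
  ],
  dr=[
    [0,0,0],
    [0,0,0],
    [0,0,0],
    [0,0,0],
    [0,0,0],
  ],
)

```text
clock: 11.5
position: [509.7, 222.2, 278.9]
ee_rot: [-0.053, 0.99, 0.005, 0.134]
contact_force: [-5.6, -0.7, 4.0]
gripper_width: 14.8
grasp_force: 61.0
```

Run:
```python
from ik import *
log();print(cartnow(),shift(*cartgoal([0,0,-26])),"bayF",bayR(YAW).inv().apply(arm.read_state()["contact_force"]).round(1))
```

```text
11.5 J [ 0.722  0.351 -0.532  0.337 -0.493 -2.468] F [-5.6 -0.7  4. ] bay [ 42.2   0.4 182.3] rot [-0.004 -0.255 -0.   ] w 14.8 61
(array([ -0. ,  -0. , -20.8]), array([-0.04, -0.06,  0.05])) (array([-1.5, -0.1,  5. ]), array([-0.001,  0.001,  0.001])) bayF [-2.9 -0.1  6.3]
```

Call:
move_arm(
  fingers=[10,10,10,10],
  travel=[
    [-0.5,0,2],
    [-1,0,4],
    [-1.5,0,6],
    [-1.8,0,7],
  ],
  dr=[
    [0,0,0],
    [0,0,0],
    [0,0,0],
    [0,0,0],
  ],
)

```text
clock: 11.9
position: [512.5, 222.4, 274.0]
ee_rot: [-0.053, 0.99, 0.005, 0.134]
contact_force: [-19.2, -0.5, 21.2]
gripper_width: 15.0
grasp_force: 63.7
```

Run:
```python
from ik import *
log();print(cartnow(),"bayF",bayR(YAW).inv().apply(arm.read_state()["contact_force"]).round(1))
```

```text
11.9 J [ 0.718  0.361 -0.533  0.343 -0.482 -2.472] F [-19.2  -0.5  21.2] bay [ 42.2   0.3 176.5] rot [-0.005 -0.255 -0.   ] w 15.0 64
(array([ -0. ,  -0.2, -26.5]), array([-0.06, -0.06,  0.06])) bayF [-6.   1.6 27.9]
```

It has bottomed out at 26.5 mm deep, level, with 28 N on the plate. I'll release under load, then back off.

Call:
move_arm(
  fingers=[45,45,45,45,45,45,45,45],
  travel=[
    [0,0,0],
    [0,0,0],
    [0,0,0],
    [0,0,-5],
    [0,0,-25],
    [0,0,-65],
    [0,0,-105],
    [0,0,-105],
  ],
  dr=[
    [0,0,0],
    [0,0,0],
    [0,0,0],
    [0,0,0],
    [0,0,0],
    [0,0,0],
    [0,0,0],
    [0,0,0],
  ],
)

```text
clock: 12.7
position: [486.3, 221.1, 379.7]
ee_rot: [-0.053, 0.989, 0.009, 0.139]
contact_force: [1.3, 0.5, 0.2]
gripper_width: 44.9
grasp_force: 0.0
```

Run:
```python
from ik import *
log();s=arm.read_state()
m=arm.camera_model("wrist");im=arm.get_image("wrist");cv2.imwrite("pics/w10.png",im[:,:,::-1])
R=bayR(YAW);n=R.apply([0,0,1])
H=hsv(im);gr=(abs(H[...,0].astype(int)-65)<15)&(H[...,1]>120)&(H[...,2]>60)
for c in blobs(gr,50):
  print("btn px",c[0],c[1])
  for z in(0,8,14): print(z,R.inv().apply(onplane(m,[c[0]],n=n,p=O+z*n)-O).round(1))
x=s["joints"]
for b in(15,20,25):
  for bz in(60,20,0):
    Rt=R*Eu("y",np.radians(b))*T180;tip=O+R.apply([0,-105,bz]);p=tip-Rt.apply([0,0,173]);r=least_squares(lambda j:np.r_[(fk(P,j)[0]-p)/100,(fk(P,j)[1].inv()*Rt).as_rotvec()],x,bounds=(lo,hi));print(b,bz,r.cost<1e-5,r.x.round(2),shift(p,Rt))
```

```text
12.7 J [ 0.761  0.2   -0.426  0.249 -0.736 -2.392] F [1.3 0.5 0.2] bay [ 72.3   1.8 281.2] rot [ 0.003 -0.245 -0.001] w 44.9 0
btn px [132.58416834 191.52905812] [115 174  36  36 998]
0 [[  -0.7 -112.7    0. ]]
8 [[  -1.  -109.2    8. ]]
14 [[  -1.1 -106.7   14. ]]
15 60 True [ 0.56  0.23 -0.54  0.21 -0.57 -2.19] (array([  12. , -106.3,   56.5]), array([ 0.   ,  0.012, -0.001]))
15 20 True [ 0.54  0.31 -0.54  0.23 -0.49 -2.2 ] (array([   2.1, -106.3,   95.2]), array([ 0.   ,  0.012, -0.001]))
15 0 True [ 0.53  0.35 -0.55  0.25 -0.45 -2.21] (array([  -2.8, -106.3,  114.6]), array([ 0.   ,  0.012, -0.001]))
20 60 True [ 0.55  0.27 -0.44  0.11 -0.71 -2.09] (array([  -3.1, -106.3,   57.3]), array([ 0.   ,  0.1  , -0.001]))
20 20 True [ 0.53  0.34 -0.44  0.12 -0.64 -2.08] (array([ -13. , -106.3,   96.1]), array([ 0.   ,  0.1  , -0.001]))
20 0 True [ 0.52  0.38 -0.43  0.12 -0.6  -2.08] (array([ -17.9, -106.3,  115.5]), array([ 0.   ,  0.1  , -0.001]))
25 60 True [ 0.53  0.3  -0.35  0.05 -0.84 -2.02] (array([ -18. , -106.3,   59.5]), array([ 0.   ,  0.187, -0.001]))
25 20 True [ 0.51  0.38 -0.35  0.05 -0.77 -2.01] (array([ -27.9, -106.3,   98.2]), array([ 0.   ,  0.187, -0.001]))
25 0 True [ 0.5   0.41 -0.34  0.05 -0.74 -2.  ] (array([ -32.8, -106.3,  117.6]), array([ 0.   ,  0.187, -0.001]))
```

View pics/w10.png

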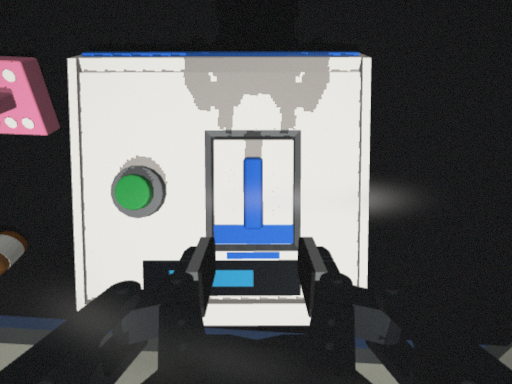

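The cartridge sits in the bay with even margins, band end uppermost, and the green button is at (132,191). Next I'll close the fingers and hover over the button.

Call:
move_arm(
  fingers=[0,0,0,0,0,0,0],
  travel=[
    [0,-35,0],
    [0,-75,0],
    [5,-106,20],
    [13,-106,50],
    [13,-106,77],
    [13,-106,77],
    [13,-106,77],
  ],
  dr=[
    [0,0,0],
    [0,0.012,0],
    [0,0.012,0],
    [0,0.012,0],
    [0,0.012,0],
    [0,0.012,0],
    [0,0.012,0],
  ],
)

```text
clock: 13.45
position: [505.1, 115.2, 295.4]
ee_rot: [-0.053, 0.991, 0.004, 0.127]
contact_force: [0.2, -0.1, -0.1]
gripper_width: 0.4
grasp_force: 0.0
```

Run:
```python
from ik import *
log();s=arm.read_state();R=bayR(YAW);print("tip bay",R.inv().apply(s["position"]+Ro.from_quat(s["ee_rot"]).apply([0,0,173])-O).round(1))
m=arm.camera_model("wrist");im=arm.get_image("wrist");n=R.apply([0,0,1]);H=hsv(im)
g=cv2.cvtColor(im,cv2.COLOR_RGB2GRAY)
# flushness: width of cart top across y (dist. to camera) from w10
i=cv2.cvtColor(cv2.imread("pics/w10.png"),cv2.COLOR_BGR2GRAY).astype(int)
for r in(150,190,215): print(r,np.nonzero(i[r,205:302]>120)[0][[0,-1]]+205, i[r,205:222].tolist())
Rt=R*Eu("y",np.radians(15))*T180
for z in(22,18,10): print(z,shift(O+R.apply([-6,-106,z])-Rt.apply([0,0,173]),Rt))
```

```text
13.45 J [ 0.558  0.273 -0.566  0.233 -0.517 -2.213] F [ 0.2 -0.1 -0.1] bay [  36.4 -105.5  204.6] rot [-0.005 -0.269  0.   ] w 0.4 0
tip bay [  -9.6 -106.4   37.8]
150 [205 301] [131, 107, 106, 110, 107, 97, 62, 61, 153, 223, 232, 232, 233, 232, 234, 233, 233]
190 [205 301] [186, 119, 117, 120, 119, 114, 100, 79, 149, 222, 232, 232, 233, 231, 231, 232, 233]
215 [205 301] [214, 110, 109, 112, 114, 113, 99, 66, 118, 200, 231, 232, 233, 232, 231, 233, 232]
22 (array([-5.9, -0.7, 15.3]), array([-0.004, -0.005, -0.001]))
18 (array([-6.9, -0.7, 19.1]), array([-0.004, -0.005, -0.001]))
10 (array([-9. , -0.7, 26.8]), array([-0.004, -0.005, -0.001]))
```

Call:
move_arm(
  fingers=[0,0,0,0],
  travel=[
    [-2,0,8],
    [-4,0,15],
    [-5,0,19],
    [-6,0,23],
  ],
  dr=[
    [0,0,0],
    [0,0,0],
    [0,0,0],
    [0,0,0],
  ],
)

```text
clock: 13.9
position: [516.5, 116.8, 277.5]
ee_rot: [-0.053, 0.99, 0.005, 0.128]
contact_force: [-29.9, 4.2, 42.1]
gripper_width: -0.1
grasp_force: 25.8
```

```bash
cat >> ik.py <<'E'
def tip():
    s=arm.read_state();R=bayR(YAW);log();print("tip bay",R.inv().apply(s["position"]+Ro.from_quat(s["ee_rot"]).apply([0,0,173])-O).round(1),"bayF",R.inv().apply(s["contact_force"]).round(1))
E
python3 -c "
from ik import *
tip()"
```

```text
13.9 J [ 0.547  0.314 -0.567  0.251 -0.47  -2.222] F [-29.9   4.2  42.1] bay [  37.5 -105.1  183.3] rot [-0.005 -0.266  0.001] w -0.1 26
tip bay [  -7.9 -105.9   16.4] bayF [-4.3  7.4 51.1]
```

51 N is more than the button spring, so this is either the end stop or the collar. I'll back off and probe in small steps.

Call:
move_arm(
  fingers=[0,0,0],
  travel=[
    [2.6,0,-9.7],
    [2.6,0,-9.7],
    [2.6,0,-9.7],
  ],
  dr=[
    [0,0,0],
    [0,0,0],
    [0,0,0],
  ],
)

```text
clock: 14.2
position: [511.4, 115.8, 283.8]
ee_rot: [-0.053, 0.99, 0.005, 0.127]
contact_force: [1.0, 0.1, -0.4]
gripper_width: -0.2
grasp_force: 0.0
```

Run:
```python
from ik import *
tip();R=bayR(YAW);n=R.apply([0,0,1])
m=arm.camera_model("wrist");im=arm.get_image("wrist");cv2.imwrite("pics/w11.png",im[:,:,::-1])
H=hsv(im);gr=(abs(H[...,0].astype(int)-65)<15)&(H[...,1]>120)&(H[...,2]>40)
for c in blobs(gr,30):
  M=c[2];rr=np.nonzero(M.any(1))[0];print(c[0],c[1])
  for z in(8,12,16):
    print(z,"x lower edge, widths",R.inv().apply(onplane(m,[(c[0][0],rr.min())],n=n,p=O+z*n)-O).round(1),R.inv().apply(onplane(m,[(c[1][0],c[0][1]),(c[1][0]+c[1][2],c[0][1])],n=n,p=O+z*n)-O).round(1)[:,1])
```

```text
14.2 J [ 0.551  0.298 -0.569  0.243 -0.486 -2.218] F [ 1.   0.1 -0.4] bay [  36.1 -105.5  191.4] rot [-0.004 -0.268 -0.   ] w -0.2 0
tip bay [  -9.7 -106.3   24.5] bayF [ 0.6  0.  -0.9]
```

Call:
move_arm(
  fingers=[0],
  travel=[
    [-0.8,0,3],
  ],
  dr=[
    [0,0,0],
  ],
)

```text
clock: 14.35
position: [512.9, 115.9, 280.8]
ee_rot: [-0.053, 0.99, 0.005, 0.127]
contact_force: [-2.0, -0.2, 2.4]
gripper_width: 0.0
grasp_force: 1.5
```

```bash
python3 -c "
from ik import *
tip()"
```

```text
14.35 J [ 0.549  0.304 -0.569  0.245 -0.48  -2.219] F [-2.  -0.2  2.4] bay [  36.  -105.6  188. ] rot [-0.005 -0.269 -0.   ] w 0.0 1
tip bay [  -9.9 -106.4   21.2] bayF [-0.5  0.   3.1]
```

Call:
move_arm(
  fingers=[0],
  travel=[
    [-0.5,0,2],
  ],
  dr=[
    [0,0,0],
  ],
)

```text
clock: 14.45
position: [514.0, 116.1, 278.9]
ee_rot: [-0.053, 0.99, 0.004, 0.127]
contact_force: [-1.9, 0.4, 4.0]
gripper_width: -0.1
grasp_force: 2.1
```

```bash
python3 -c "
from ik import *
tip()"
```

```text
14.45 J [ 0.548  0.309 -0.569  0.247 -0.476 -2.22 ] F [-1.9  0.4  4. ] bay [  36.  -105.6  185.7] rot [-0.005 -0.269 -0.   ] w -0.1 2
tip bay [  -9.9 -106.4   19. ] bayF [0.4 0.6 4.4]
```

The spring force (3–4.4 N) is felt from 21 mm, so this is the button moving. I'll continue to its stop.

Call:
move_arm(
  fingers=[0,0],
  travel=[
    [-0.5,0,1.8],
    [-0.7,0,2.5],
  ],
  dr=[
    [0,0,0],
    [0,0,0],
  ],
)

```text
clock: 14.65
position: [514.9, 116.2, 277.6]
ee_rot: [-0.053, 0.99, 0.004, 0.127]
contact_force: [-11.0, 1.3, 13.7]
gripper_width: -0.3
grasp_force: 8.4
```

```bash
python3 -c "
from ik import *
tip()"
```

```text
14.65 J [ 0.547  0.312 -0.569  0.248 -0.473 -2.221] F [-11.    1.3  13.7] bay [  36.1 -105.6  184.2] rot [-0.005 -0.269 -0.   ] w -0.3 8
tip bay [  -9.9 -106.5   17.4] bayF [-2.5  2.5 17.2]
```

Call:
move_arm(
  fingers=[0,0,0],
  travel=[
    [1.9,0,-7],
    [1.9,1.5,-7],
    [1.9,1.5,-7],
  ],
  dr=[
    [0,0,0],
    [0,0,0],
    [0,0,0],
  ],
)

```text
clock: 14.95
position: [511.8, 117.6, 283.5]
ee_rot: [-0.053, 0.99, 0.005, 0.128]
contact_force: [-0.2, 0.4, 1.3]
gripper_width: -0.3
grasp_force: 0.7
```

```bash
python3 -c "
from ik import *
tip()"
```

```text
14.95 J [ 0.554  0.299 -0.568  0.245 -0.485 -2.222] F [-0.2  0.4  1.3] bay [  36.5 -103.8  190.7] rot [-0.004 -0.267 -0.   ] w -0.3 1
tip bay [  -9.1 -104.5   23.9] bayF [0.6 0.5 1.2]
```

Call:
move_arm(
  fingers=[0,0],
  travel=[
    [-0.2,0,1],
    [-0.2,0,1],
  ],
  dr=[
    [0,0,0],
    [0,0,0],
  ],
)

```text
clock: 15.15
position: [512.4, 117.7, 282.5]
ee_rot: [-0.053, 0.99, 0.005, 0.128]
contact_force: [-0.5, 1.3, 2.2]
gripper_width: 0.1
grasp_force: 1.0
```

```bash
python3 -c "
from ik import *
tip()"
```

```text
15.15 J [ 0.553  0.302 -0.568  0.246 -0.483 -2.223] F [-0.5  1.3  2.2] bay [  36.5 -103.8  189.6] rot [-0.004 -0.267 -0.   ] w 0.1 1
tip bay [  -9.1 -104.5   22.7] bayF [0.8 1.3 2. ]
```

Call:
move_arm(
  fingers=[0,0],
  travel=[
    [-0.2,0,1],
    [-0.2,0,1],
  ],
  dr=[
    [0,0,0],
    [0,0,0],
  ],
)

```text
clock: 15.35
position: [512.8, 117.7, 281.7]
ee_rot: [-0.053, 0.99, 0.005, 0.128]
contact_force: [-0.4, 1.1, 1.5]
gripper_width: -0.4
grasp_force: 1.3
```

```bash
python3 -c "
from ik import *
tip()"
```

```text
15.35 J [ 0.553  0.303 -0.569  0.246 -0.481 -2.223] F [-0.4  1.1  1.5] bay [  36.5 -103.8  188.8] rot [-0.004 -0.267 -0.   ] w -0.4 1
tip bay [  -9.1 -104.5   21.9] bayF [0.5 1.2 1.4]
```

The contact starts near 24 mm and stops at about 17.5 mm, which is the full 6 mm travel. I'll do one clean full press and let go.

Call:
move_arm(
  fingers=[0,0,0,0],
  travel=[
    [-0.7,0,2.5],
    [-1.2,0,4.5],
    [-1.4,0,5.2],
    [-1.4,0,5.4],
  ],
  dr=[
    [0,0,0],
    [0,0,0],
    [0,0,0],
    [0,0,0],
  ],
)

```text
clock: 15.75
position: [515.0, 118.0, 277.9]
ee_rot: [-0.053, 0.99, 0.005, 0.128]
contact_force: [-7.9, 1.7, 12.8]
gripper_width: -0.3
grasp_force: 7.4
```

```bash
python3 -c "
from ik import *
tip()"
```

```text
15.75 J [ 0.55   0.312 -0.569  0.25  -0.471 -2.225] F [-7.9  1.7 12.8] bay [  36.5 -103.8  184.4] rot [-0.004 -0.267 -0.   ] w -0.3 7
tip bay [  -9.1 -104.5   17.5] bayF [-0.3  2.6 14.9]
```

Call:
move_arm(
  fingers=[0,0,0,0,0],
  travel=[
    [1.5,0,-6],
    [4,0,-16],
    [10,10,-55],
    [20,60,-100],
    [20,95,-105],
  ],
  dr=[
    [0,0,0],
    [0,0,0],
    [0,0,0],
    [0,0,0],
    [0,0,0],
  ],
)

```text
clock: 16.25
position: [458.5, 205.9, 375.0]
ee_rot: [-0.051, 0.99, 0.005, 0.128]
contact_force: [1.7, 0.7, -0.3]
gripper_width: -0.1
grasp_force: 0.0
```

Run:
```python
from ik import *
tip();R=bayR(YAW);n=R.apply([0,0,1]);s=arm.read_state()
m=arm.camera_model("wrist");im=arm.get_image("wrist");cv2.imwrite("pics/w12.png",im[:,:,::-1]);g=cv2.cvtColor(im,cv2.COLOR_RGB2GRAY).astype(int)
x=project(m,O+R.apply([[-40,-50,0],[-40,50,0],[-80,0,0],[-30,20,0]]));print(x.round(0))
# profile across y at bay x=-40 and along x at y=+-25: brightness at 1 mm steps
for X in(-40,-20,0,20):
    q=project(m,O+R.apply([[X,y,0] for y in np.arange(-50,51,1.)])).astype(int);v=g[q[:,1].clip(0,383),q[:,0].clip(0,511)]
    d=v>130; k=np.nonzero(~d)[0]-50;print("X",X,"dark y:",k.tolist())
for Y in(-28,28):
    q=project(m,O+R.apply([[x,Y,0] for x in np.arange(-65,66,1.)])).astype(int);v=g[q[:,1].clip(0,383),q[:,0].clip(0,511)];print("Y",Y,"dark x:",(np.nonzero(v<100)[0]-65).tolist())
```

```text
16.25 J [ 0.778  0.154 -0.492  0.242 -0.738 -2.41 ] F [ 1.7  0.7 -0.3] bay [ 44.6 -10.3 291.7] rot [-0.005 -0.266 -0.004] w -0.1 0
tip bay [ -0.9 -11.  124.8] bayF [ 1.4  0.5 -1.1]
[[216. 186.]
 [318. 185.]
 [267. 144.]
 [287. 196.]]
X -40 dark y: [-44, -43, -42, -41, -40, -39, -38, 39, 40, 41, 42, 43, 44]
X -20 dark y: [-43, -42, -41, -40, -39, -38, -6, -5, 39]
X 0 dark y: [-43, -42, -41, -40, -39, -38, -37, -7, -6, -5, -4, -3, -2, -1, 0, 1, 2, 3, 4, 5, 6, 7, 8, 9, 10, 39, 40, 41, 42, 43, 44]
X 20 dark y: [-43, -42, -41, -40, -39, -38, -37, -33, -32, -31, -30, -29, -28, -27, -26, -25, -24, -23, -22, -21, -20, -19, -18, -17, -16, -15, -14, -13, -12, -11, -10, -9, -8, -7, -6, -5, -4, -3, -2, -1, 0, 1, 2, 3, 4, 5, 6, 7, 8, 9, 10, 11, 12, 39, 40, 41, 42, 43, 44]
Y -28 dark x: [-52, -51, 19, 20, 21, 22, 23, 24, 25, 26, 27, 28, 29, 30, 31, 32, 33, 34, 35, 36, 37, 38, 39, 40, 41, 42, 43, 44, 45, 46, 47, 48, 49, 50, 51, 52, 53, 54, 55, 56, 57, 58, 59, 60, 61, 62, 63, 64, 65]
Y 28 dark x: [-52, -51, 49, 50, 51, 52, 53, 54, 55, 56, 57, 58, 59, 60, 61, 62, 63, 64, 65]
```

The cartridge top matches the deck plane in this view: 76 mm wide, with margins even to within about 1 mm. As a last check I'll press lightly on the rib top with closed fingers, which should stop hard at once if the cartridge is home.

Run:
```python
from ik import *
R=bayR(YAW);Rt=R*Eu("y",np.radians(15))*T180
for z in(60,41): print(z,shift(O+R.apply([-10,0,z])-Rt.apply([0,0,173]),Rt))
```

```text
60 (array([-5.4,  3.8, 67.2]), array([0.002, 0.003, 0.003]))
41 (array([-10.2,   3.8,  85.5]), array([0.002, 0.003, 0.003]))
```

Call:
move_arm(
  fingers=[0,0,0,0,0],
  travel=[
    [-2,4,30],
    [-5,4,60],
    [-8,4,75],
    [-9,4,80],
    [-9,4,80],
  ],
  dr=[
    [0,0,0],
    [0,0,0],
    [0,0,0],
    [0,0,0],
    [0,0,0],
  ],
)

```text
clock: 16.8
position: [488.0, 213.0, 296.5]
ee_rot: [-0.053, 0.991, 0.004, 0.126]
contact_force: [0.2, 1.2, 0.0]
gripper_width: 0.1
grasp_force: 0.0
```

```bash
python3 -c "
from ik import *
tip()"
```

```text
16.8 J [ 0.74   0.295 -0.551  0.301 -0.542 -2.449] F [0.2 1.2 0. ] bay [ 31.5  -6.4 208.8] rot [-0.006 -0.27  -0.   ] w 0.1 0
tip bay [-14.7  -7.5  42.1] bayF [ 0.3  1.1 -0.1]
```

Call:
move_arm(
  fingers=[0,0,0,0],
  travel=[
    [-2,7,0],
    [-2,7,0],
    [-3,7,2.5],
    [-3,7,2.5],
  ],
  dr=[
    [0,0,0],
    [0,0,0],
    [0,0,0],
    [0,0,0],
  ],
)

```text
clock: 17.2
position: [490.8, 220.8, 296.0]
ee_rot: [-0.053, 0.99, 0.005, 0.128]
contact_force: [-0.6, -0.0, -0.5]
gripper_width: 0.4
grasp_force: 0.0
```

```bash
python3 -c "
from ik import *
tip()"
```

```text
17.2 J [ 0.747  0.304 -0.54   0.304 -0.543 -2.458] F [-0.6 -0.  -0.5] bay [ 34.3   1.  206.5] rot [-0.004 -0.267 -0.   ] w 0.4 0
tip bay [-11.4   0.3  39.7] bayF [-0.7  0.  -0.1]
```

Call:
move_arm(
  fingers=[0,0],
  travel=[
    [-0.3,0,1],
    [-0.4,0,1.5],
  ],
  dr=[
    [0,0,0],
    [0,0,0],
  ],
)

```text
clock: 17.4
position: [491.6, 220.7, 294.4]
ee_rot: [-0.053, 0.99, 0.005, 0.128]
contact_force: [-0.4, -0.1, -0.1]
gripper_width: -0.2
grasp_force: 0.0
```

```bash
python3 -c "
from ik import *
tip()"
```

```text
17.4 J [ 0.746  0.307 -0.541  0.305 -0.539 -2.458] F [-0.4 -0.1 -0.1] bay [ 34.2   0.9 204.8] rot [-0.004 -0.268 -0.   ] w -0.2 0
tip bay [-11.5   0.1  37.9] bayF [-0.4 -0.1  0.1]
```

Call:
move_arm(
  fingers=[0,0],
  travel=[
    [-0.3,0,1],
    [-0.4,0,1.5],
  ],
  dr=[
    [0,0,0],
    [0,0,0],
  ],
)

```text
clock: 17.6
position: [492.2, 220.8, 293.5]
ee_rot: [-0.053, 0.99, 0.005, 0.128]
contact_force: [-5.8, -0.8, 7.3]
gripper_width: 0.2
grasp_force: 4.6
```

```bash
python3 -c "
from ik import *
tip()"
```

```text
17.6 J [ 0.745  0.309 -0.54   0.306 -0.537 -2.459] F [-5.8 -0.8  7.3] bay [ 34.3   0.9 203.7] rot [-0.005 -0.268 -0.   ] w 0.2 5
tip bay [-11.4   0.1  36.8] bayF [-1.5 -0.2  9.3]
```

Call:
move_arm(
  fingers=[0,0],
  travel=[
    [-0.2,0,0.7],
    [-0.3,0,1],
  ],
  dr=[
    [0,0,0],
    [0,0,0],
  ],
)

```text
clock: 17.8
position: [492.3, 220.9, 293.4]
ee_rot: [-0.053, 0.99, 0.005, 0.128]
contact_force: [-10.3, 0.4, 12.3]
gripper_width: -0.0
grasp_force: 7.8
```

```bash
python3 -c "
from ik import *
tip()"
```

```text
17.8 J [ 0.745  0.309 -0.541  0.307 -0.537 -2.459] F [-10.3   0.4  12.3] bay [ 34.4   0.9 203.5] rot [-0.005 -0.268 -0.   ] w -0.0 8
tip bay [-11.4   0.1  36.7] bayF [-2.7  1.5 15.8]
```

The fingers met the rib at 36.8 mm, exactly as predicted for flush, and nothing moved at 16 N, so the cartridge is fully home. I'll retreat and hand in.

Call:
move_arm(
  fingers=[0,0,0,0,0],
  travel=[
    [1,0,-4],
    [4,0,-20],
    [8,0,-55],
    [10,0,-90],
    [10,0,-90],
  ],
  dr=[
    [0,0,0],
    [0,0,0],
    [0,0,0],
    [0,0,0],
    [0,0,0],
  ],
)

```text
clock: 18.3
position: [460.8, 218.5, 381.7]
ee_rot: [-0.053, 0.99, 0.008, 0.132]
contact_force: [1.1, 1.2, -0.9]
gripper_width: -0.3
grasp_force: 0.0
```

```bash
python3 -c "
from ik import *
tip();print(arm.job_done())"
```

```text
18.3 J [ 0.794  0.159 -0.469  0.244 -0.75  -2.42 ] F [ 1.1  1.2 -0.9] bay [ 51.1   2.  295.8] rot [ 0.002 -0.259 -0.001] w -0.3 0
tip bay [  6.8   2.3 128.5] bayF [ 0.6  1.1 -1.4]
the job is handed in; nothing more can be done
None
```

The job is handed in at 18.3 s: the blue cartridge is pressed home flush with its banded end uppermost, and the start button was then pressed right down and released (pressed to its stop three times while I confirmed its travel).

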